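# Reset the tote dividers and load long pads and a short block

## Task

Before loading anything, slide the tote's two dividers so that the left-hand compartment, which already holds one wide green pad, is about a centimetre longer than that pad, and the middle compartment is about a centimetre longer than the short aluminium block. Then lay the other wide green pad flat and squarely on top of the one in the tote, and lay the block lengthwise in the middle compartment. Lower the parts in, do not drop them, and leave everything else where it stands, including the narrow green pad and the small weight in the tote.

Things in the scene. Friction and masses are not known exactly. Their poses are not given: they have to be found in the camera images.
- tote: Grey open tote fixed to the worktop, 142 (x) x 342 (y) x 35 mm high over its rim; inside 120 (x) x 320 (y) mm, floor 6 mm above the worktop. Origin under its centre on the worktop; y runs along its length to the robot's left, x away from the robot, z up. Two upright dividers split its length into a left (+y), a middle and a right (-y) compartment.
- melt_gun_2: Fixed obstacle behind the tote: dispensing gun parked in its rest in front of a machine. Gun, rest and machine fill about x = 0.58 m and beyond, y = -0.12 to 0.30 m in the room, up to 0.5 m high; keep arm and gripper clear.
- divider_left_tab (a point): Centre of the left divider's grip tab, 45 mm above the worktop. The divider is a 4 mm white plate across the tote, top at 35 mm; on it, at tote x = -46 mm, stands the tab, 20 (x) x 10 (y) x 20 mm. It slides along tote y only, from -45 to +55 mm, with 2 N of friction, and stays where left. The left compartment runs from plate to inner end wall (tote y = +160 mm). Axes as the tote's.
- divider_right_tab (a point): Centre of the right divider's grip tab, made like the left one; it slides from tote y = -130 to -58 mm. The middle compartment lies between the two plates. Axes as the tote's.
- pad_a_mid (a point): Centre (half-way up) of the loose wide green pad, a rigid slab 140 (x) x 58 (y) x 11 mm (z), 40 to 70 g, lying flat on the worktop.
- pad_b_mid (a point): Centre (half-way up) of the wide green pad that lies flat in the tote's left compartment, same size, its x roughly along the tote's y; it is loose, and the left divider may push it along.
- block_mid (a point): Centre (half-way up) of the short aluminium block, 62 (x) x 24 (y) x 28 mm (z), 80 to 150 g, two dark holes on top. It starts in the cradle, its bottom 6 mm above the worktop, long sides hidden, ends standing 3 mm out: there it can be taken only by its ends, straight up. In the set compartment only its long sides leave room for fingers, so it must be put down and retaken.
- cradle: Dark steel cradle fixed to the worktop, 56 (x) x 50 (y) x 36 mm high: two upright walls 11 mm thick along x with a 28 mm channel between, open at both ends and above. Origin under its centre on the worktop; x along the channel.
- narrow_pad: Bystander: narrow green pad, 140 (x) x 30 (y) x 12 mm, flat on the worktop; origin at the centre of its underside. Not to be used.
- timer: Bystander: bench timer 70 x 59 x 33 mm; origin at the centre of its underside.
- jar: Bystander: round white screw-top jar, 59 mm diameter, 72 mm high; origin at the centre of its underside.
- beaker: Bystander: steel beaker, 77 mm diameter, 89 mm high; origin at the centre of its underside.
- dark_bottle: Bystander: dark bottle, 48 mm diameter, 147 mm high; origin at the centre of its underside.
- pliers: Bystander: pliers 56 (x) x 161 (y) x 11 mm, flat on the worktop; origin at the centre of the underside.
- weight: Bystander: small brass weight, 27 mm diameter, 17 mm high, standing in the tote's right compartment by its end wall; origin at the centre of its underside.

How it is judged:
On the way:
1. both dividers are set, with 4 to 16 mm of play for the pads on the left and for the block in the middle, while the other wide pad and the block are still outside the tote (y of divider_left_tab in the frame of tote between 0.002 and 0.014 m and y of divider_left_tab in the frame of divider_right_tab between 0.07 and 0.082 m and horizontal distance between each of pad_a_mid, block_mid and tote above 0.18 m), for 0.2 s.
At the end, for the whole second after the job is handed in: Left gap 144-156 mm, middle gap 66-78 mm; both wide pads flat and lengthwise (0.15 rad) in the left compartment in one pile (centres within 8 mm, 0.1 rad); block lengthwise (0.2 rad) on the floor of the middle compartment; all at rest (y of divider_left_tab in the frame of tote between 0.002 and 0.014 m and y of divider_left_tab in the frame of divider_right_tab between 0.07 and 0.082 m and y of pad_a_mid in the frame of tote between 0.07 and 0.1 m and x of pad_a_mid in the frame of tote between -0.04 and 0.04 m and z of pad_a_mid in the frame of tote between 0 and 0.027 m and angle between the x axis of each of pad_a_mid, pad_b_mid and the y axis of tote, either way round below 0.15 rad and y of pad_b_mid in the frame of tote between 0.07 and 0.1 m and x of pad_b_mid in the frame of tote between -0.04 and 0.04 m and z of pad_b_mid in the frame of tote between 0 and 0.027 m and horizontal distance between pad_a_mid and pad_b_mid below 0.008 m and angle between the x axis of pad_a_mid and the x axis of pad_b_mid, either way round below 0.1 rad and angle between the z axis of each of pad_a_mid, pad_b_mid and the z axis of tote, either way round below 0.06 rad and x of block_mid in the frame of tote between -0.055 and 0.055 m and z of block_mid in the frame of tote between 0 and 0.026 m and angle between the x axis of block_mid and the y axis of tote, either way round below 0.2 rad and y of block_mid in the frame of divider_left_tab below -0.025 m and y of block_mid in the frame of divider_right_tab above 0.025 m and linear speed of each of pad_a, pad_b, block below 0.02 m/s); the robot touches nothing.
It fails at once if a bystander was shifted by more than 25 mm (distance of any of narrow_pad, timer, jar, beaker, dark_bottle, pliers, weight from where it was at the start of the episode above 0.025 m).
It fails at once if a bottle, jar or beaker was tipped (angle between any of jar, beaker, dark_bottle's own z axis and vertical above 0.5 rad).
It fails at once if a part was dropped into the tote (falling faster than 0.5 m/s) ((x of pad_a_mid in the frame of tote between -0.06 and 0.06 m and y of pad_a_mid in the frame of tote between -0.16 and 0.16 m and z of pad_a_mid in the frame of tote below 0.05 m and linear speed of pad_a above 0.5 m/s) or (x of pad_b_mid in the frame of tote between -0.06 and 0.06 m and y of pad_b_mid in the frame of tote between -0.16 and 0.16 m and z of pad_b_mid in the frame of tote below 0.05 m and linear speed of pad_b above 0.5 m/s) or (x of block_mid in the frame of tote between -0.06 and 0.06 m and y of block_mid in the frame of tote between -0.16 and 0.16 m and z of block_mid in the frame of tote below 0.05 m and linear speed of block above 0.5 m/s)).
It also fails if it takes over 72 s, if anything falls off the work surface, if the arm or the gripper's body presses on something with over 40 N, if the wrist force passes 120 N, or if a joint passes its speed limit or range.

## Robot

A 7-joint arm with a two-finger parallel gripper is mounted at the origin on a cart in front of the work surface, level with it; the furniture and walls round the work are solid. World frame = base frame: x ahead of the robot, y to its left, z up, the work surface at z = 0. Lengths are in m, angles in rad, forces in N, time in s.
With the tool pointing down it reaches from about 0.425 to 0.875 m from the base axis. Payload 4.7 kg.
Tool frame: the origin (TCP) lies at the very end of the fingers, on their centre line; the grasp point (between the pads) lies 19 mm behind it; x points along the fingers, z is the direction in which the jaws open and shut, and the axes are right-handed (so a half turn about x gives the same grasp; the last joint's range is limited). The gripper opens to 87 mm and grips with 3 to 60 N. Pads are 19 mm wide; open, the fingers measure 117 mm over their backs; the gripper's body (75 mm by 190 mm) begins 51 mm behind the grasp point.
Start: joints at [-1.127, 0.321, -0.07, 1.45, 0.023, 1.371, -0.057], TCP at [0.271, 0.591, 0.223] pointing down, gripper open.
Joint ranges: [-2.86, 2.86], [-0.3, 2.09], [-1.38, 1.24], [0.06, 2.45], [-1.56, 4.7], [0.09, 2.05], [-2.69, 2.69]. Speed limits (rad/s): [2.57, 2.57, 3.14, 3.14, 3.14, 3.14, 3.14].

## Interface

Orientations are given as a rotation vector (axis times angle).
In Python, from bench import telemetry, viewer, workorder gives the robot as it stands.
- The arm moves only by the shell command python3 -m creep 'ROWS' [FORCE]. ROWS is JSON, a list of rows, each an object of numbers: "fingers": the opening, from 0 (shut) to 1 (fully open); "x", "y", "z": the shift along the tool's x, y, z in units of 40 mm (1.0 is 40 mm); "twist": the turn about the tool's x in units of 5 degrees (1.0 is 5 degrees). In form: [{"fingers": .., "x": .., "y": .., "z": .., "twist": ..}, ...]. A call has 1 to 20 rows; each row is the pose to reach, as a shift and turn from the pose commanded when the call began, along the tool's axes at that moment; what a row does not reach only later rows make up. A row lasts 1/12 s, in which the tool goes at most 41.7 mm and 7.16 degrees, less where a joint would pass 70% of its speed; a pose out of reach is approached as far as the arm can. A call with a gripper value outside its range is refused whole. The fingers move at their own pace and stop on an object; FORCE is the grip in N (left out, the last holds). Time passes only in rows, so rows that repeat a pose let the fingers close. It gives the time, the measured TCP pose, the force and the opening at its end, in the units of the state.
- telemetry.get_state(): the state, without advancing time (a new reading comes with each control period).
- viewer.get_image(name): name is "side" or "top"; returns a dict with "pixels" (384x512x3 uint8, red, green, blue), "z_map" (384x512 float32, m along the optical axis (not along the pixel's ray), 0 where there is no reading), "K" (3x3 intrinsics, pixels), "dist_coeffs" ([k1, k2, p1, p2, k3] as OpenCV has them; the pictures are not rectified), "xyz" and "attitude" of the camera in the world. Camera axes: x right, y up, looking along -z (the intrinsics and any distortion apply to the point x, -y, -z); pixel columns grow to the right and rows downward; lengths in m; the calibration is good to about 2 mm. A picture is of the moment at which its call begins.
- workorder.close_job(): hands the job in, once; it reports no verdict.
The state is a dict: "time": time; "joint_positions": joint angles; "qd": joint speeds; "joint_torque": joint torques, N m; "position": TCP position; "tool_rot": TCP orientation; "ft_force": force on the tool from outside, world axes, zero at the start; "torque": the same for the moment, N m; "grip_width": opening from 0.0 (shut) to 1.0 (fully open).
Only numpy, scipy, OpenCV 4.12 (cv2) and the standard library are available. Lean on these libraries where they do the work, as an engineer would, in place of code of your own. Each camera call takes 0.05 s, during which the arm holds its last target.

## Working session

There is one attempt and no reset: what is moved stays moved. The work goes in short steps, Python scripts to look and compute and a shell command to move; the robot and the scene stay as the last step left them, time stands still between calls to the robot, and variables do not carry over. Pictures are saved under pics/ and viewed, and the job is handed in when it is done.

```bash
ls; mkdir -p pics
cat > h.py <<'E'
import numpy as np, cv2
from scipy.spatial.transform import Rotation as R
from bench import telemetry, viewer, workorder
def shot(name,fn):
    im=viewer.get_image(name); cv2.imwrite('pics/'+fn+'.png',im['pixels'][:,:,::-1]); np.savez('pics/'+fn+'.npz',**{k:np.array(v) for k,v in im.items()}); return im
def load(fn): return dict(np.load('pics/'+fn+'.npz'))
def rot(im):
    a=np.array(im['attitude']).astype(float)
    return R.from_rotvec(a).as_matrix() if a.shape==(3,) else (a if a.shape==(3,3) else R.from_quat(a).as_matrix())
def rays(im,uv):
    uv=np.asarray(uv,float).reshape(-1,1,2)
    n=cv2.undistortPoints(uv,np.array(im['K']),np.array(im['dist_coeffs'])).reshape(-1,2)
    d=np.c_[n[:,0],-n[:,1],-np.ones(len(n))]
    return np.array(im['xyz']),d@rot(im).T
def onplane(im,uv,z):
    o,d=rays(im,uv); return o+d*((z-o[2])/d[:,2])[:,None]
def cloud(im):
    h,w=im['z_map'].shape; u,v=np.meshgrid(np.arange(w),np.arange(h))
    o,d=rays(im,np.c_[u.ravel(),v.ravel()]); return (o+d*im['z_map'].reshape(-1,1)).reshape(h,w,3)
def proj(im,P):
    c=(np.atleast_2d(P)-np.array(im['xyz']))@rot(im); c=c*[1,-1,-1]
    return cv2.projectPoints(c,np.zeros(3),np.zeros(3),np.array(im['K']),np.array(im['dist_coeffs']))[0].reshape(-1,2)
E
python3 - <<'E'
from h import *
print(telemetry.get_state())
for n in('top','side'):
    im=shot(n,n+'0'); print(n,im['K'],im['dist_coeffs'],im['xyz'],im['attitude'])
E
```

```text
pics
{'time': 0.0, 'joint_positions': array([-1.12692259,  0.32183204, -0.07008329,  1.45169194,  0.02256257,
        1.37078328, -0.05693138]), 'qd': array([ 0.00087898, -0.00047525,  0.00121453,  0.00034771, -0.0001686 ,
        0.00097954,  0.00158858]), 'joint_torque': array([ 2.07528051e-04, -4.91287744e+01, -4.04001307e-01, -3.12527490e+01,
       -6.39008288e-02,  4.37220780e-02,  1.72703194e-04]), 'position': array([0.27063358, 0.59036543, 0.22144711]), 'tool_rot': array([-0.88816704,  1.38402501,  0.88637088]), 'ft_force': array([0.32176525, 0.10271219, 0.4075804 ]), 'torque': array([-0.02878451,  0.02845055,  0.01141515]), 'grip_width': 0.9973684529700801}
top [[371.50060929   0.         258.59927795]
 [  0.         371.50060929 189.97455772]
 [  0.           0.           1.        ]] [0.02409292 0.         0.         0.         0.        ] [0.32642458 0.0581251  1.25194864] [ 0.16594175 -0.16470828 -1.61453084]
side [[457.76818408   0.         261.8645728 ]
 [  0.         457.76818408 188.67873168]
 [  0.           0.           1.        ]] [-0.15710451  0.          0.          0.          0.        ] [0.39554985 1.17095408 0.94148156] [ 0.09731828 -1.35637018 -2.69140942]
```

View pics/top0.png

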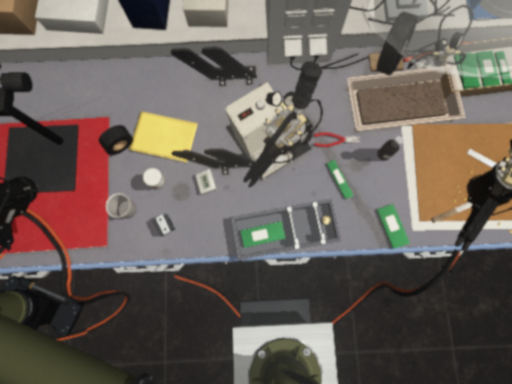

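View pics/side0.png

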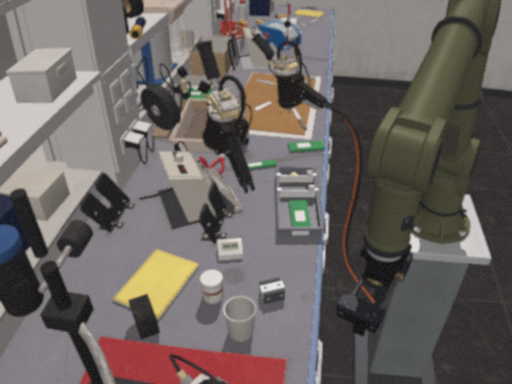

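The top view shows the tote at (282,230), pad B at (262,234), pad A at (392,226), the narrow pad at (340,180) and the block in its cradle at (160,225). The dividers are near (292,225) and (318,222). Next I'll zoom in.

Run:
```python
from h import *
im=load('top0'); p=im['pixels'][:,:,::-1]
cv2.imwrite('pics/z1.png',cv2.resize(p[195:265,220:345],None,fx=6,fy=6,interpolation=cv2.INTER_CUBIC))
cv2.imwrite('pics/z2.png',np.hstack([cv2.resize(p[165:255,325:415],(400,400),interpolation=cv2.INTER_CUBIC),cv2.resize(p[205:245,140:180],(400,400),interpolation=cv2.INTER_CUBIC)]))
im=load('side0'); p=im['pixels'][:,:,::-1]
cv2.imwrite('pics/z3.png',np.hstack([cv2.resize(p[160:245,265:335],(412,500),interpolation=cv2.INTER_CUBIC),cv2.resize(p[270:310,250:290],(380,500),interpolation=cv2.INTER_CUBIC)]))
for n in('top0','side0'):
    C=cloud(load(n)); print(n)
    for u,v in ([(392,226),(340,180),(262,234),(160,225),(350,220),(290,225),(318,222)] if n=='top0' else [(307,146),(262,164),(298,213),(272,287),(300,265)]): print(u,v,C[v,u].round(4))
```

```text
top0
392 226 [ 0.4447 -0.3849  0.0109]
340 180 [ 0.6103 -0.2276  0.0115]
262 234 [0.4386 0.0487 0.0202]
160 225 [0.4835 0.3812 0.0365]
350 220 [ 0.4728 -0.2505  0.0007]
290 225 [ 0.4649 -0.0466  0.0093]
318 222 [ 0.467  -0.1363  0.0384]
side0
307 146 [ 0.4384 -0.3819  0.008 ]
262 164 [ 0.5944 -0.2215  0.0134]
298 213 [0.4409 0.0458 0.0162]
272 287 [0.4827 0.3789 0.0344]
300 265 [ 4.176e-01  2.561e-01 -4.000e-04]
```

View pics/z1.png

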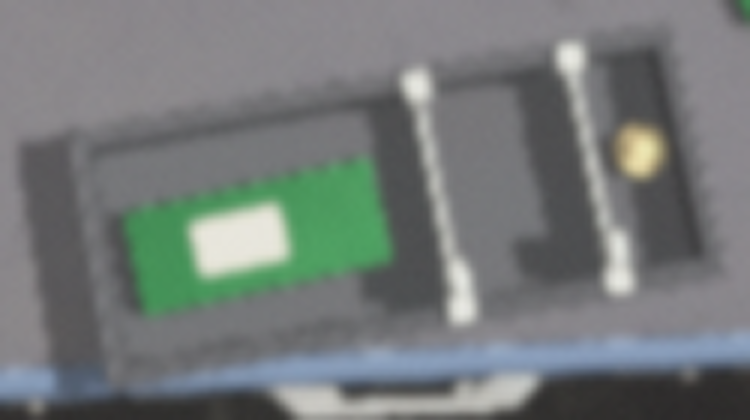

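View pics/z2.png

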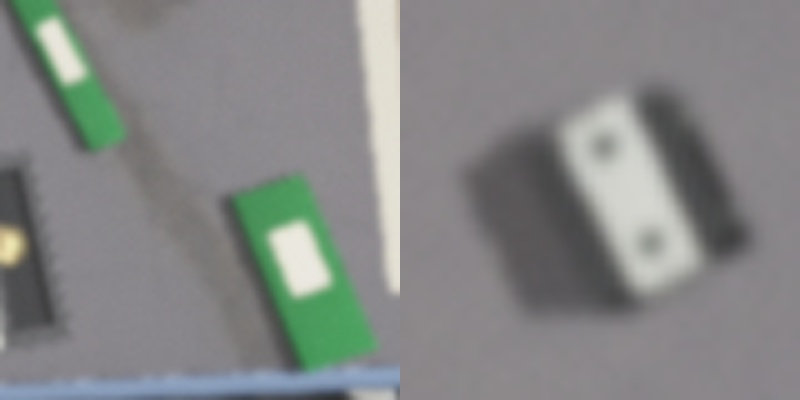

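View pics/z3.png

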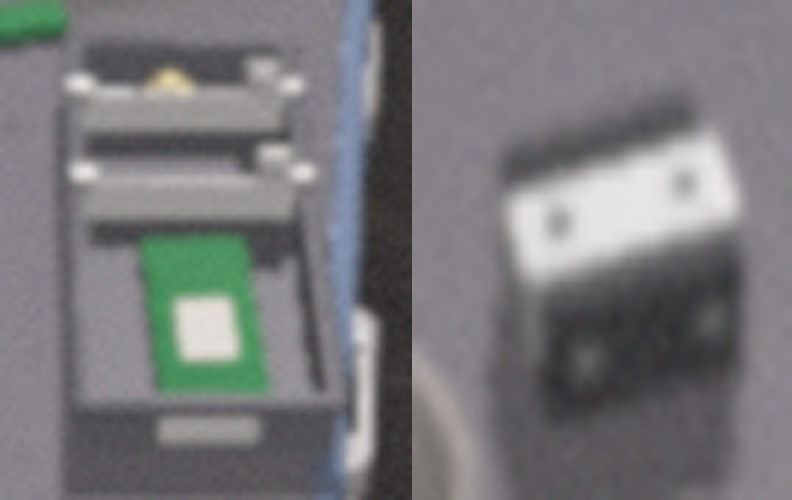

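z1 shows the tote turned about 10°. Its tabs are near z1 (458,280) and (618,255), and the rim corners are near (660,35), (710,265), (80,140) and (120,380). z2 and z3 show pad A and the block clearly. Now I'll measure them.

```bash
cat > m.py <<'E'
from h import *
def tri(a,ua,b,ub):
    o1,d1=rays(a,ua);o2,d2=rays(b,ub);d1=d1[0]/np.linalg.norm(d1[0]);d2=d2[0]/np.linalg.norm(d2[0])
    s=np.linalg.lstsq(np.c_[d1,-d2],o2-o1,rcond=None)[0];p,q=o1+s[0]*d1,o2+s[1]*d2
    return (p+q)/2,np.linalg.norm(p-q)
def comps(im,lo,hi,box,amin=40):
    hsv=cv2.cvtColor(im['pixels'],cv2.COLOR_RGB2HSV); m=cv2.inRange(hsv,lo,hi)
    k=np.zeros_like(m);k[box[1]:box[3],box[0]:box[2]]=1;m=m*k
    cs,_=cv2.findContours(m,cv2.RETR_EXTERNAL,cv2.CHAIN_APPROX_NONE)
    return [c for c in cs if cv2.contourArea(c)>amin]
def rect(im,c,z):
    P=onplane(im,c.reshape(-1,2).astype(float),z)[:,:2]
    (x,y),(w,h),a=cv2.minAreaRect((P*1000).astype(np.float32))
    if w<h: w,h,a=h,w,a+90
    a=(a+90)%180-90
    return np.array([x/1000,y/1000]),w,h,a
G=((50,90,50),(80,255,255))
E
python3 - <<'E'
from m import *
t,s=load('top0'),load('side0')
for im,box in((t,(220,150,420,255)),(s,(225,130,345,240))):
    for c in comps(im,*G,box):
        m=c.reshape(-1,2).mean(0)
        for z in (.011,.017): print(z,m.round(1),*[np.round(v,4) for v in rect(im,c,z)])
# triangulate label (white) centers: use green+label filled centroid
def cen(c): M=cv2.moments(c);return [M['m10']/M['m00'],M['m01']/M['m00']]
a=sorted([cen(c) for c in comps(t,*G,(220,150,420,255))]); b=sorted([cen(c) for c in comps(s,*G,(225,130,345,240))])
print(a,b)
# match by projecting
for ua in a:
    r=[tri(t,[ua],s,[ub]) for ub in b]; k=min(r,key=lambda q:q[1]); print(ua,k)
# block: white
for im,box in((t,(150,210,172,240)),(s,(255,275,290,300))):
    for c in comps(im,(0,0,150),(180,70,255),box,20):
        print('block',cen(c),*[np.round(v,4) for v in rect(im,c,.034)])
# tote from height
for n,im,box in(('t',t,(225,195,345,265)),('s',s,(260,160,335,245))):
    C=cloud(im); m=np.zeros(C.shape[:2],bool); m[box[1]:box[3],box[0]:box[2]]=1
    q=m&(C[...,2]>.027)&(C[...,2]<.043); P=C[q]; print(n,q.sum())
    q8=(q*255).astype(np.uint8); cv2.imwrite(f'pics/rim_{n}.png',cv2.resize(q8[box[1]:box[3],box[0]:box[2]],None,fx=5,fy=5,interpolation=0))
    cs=max(cv2.findContours(q8,0,cv2.CHAIN_APPROX_NONE)[0],key=lambda c:cv2.minAreaRect(c)[1][0]*cv2.minAreaRect(c)[1][1])
    print(*[np.round(v,4) for v in rect(im,cs,.035)])
    Q=C[m&(C[...,2]>.047)&(C[...,2]<.065)]; print(Q[np.argsort(Q[:,1])].round(3).tolist())
E
```

```text
0.011 [262.5 234.1] [0.4386 0.047 ] 140.1002 57.2963 -80.3325
0.017 [262.5 234.1] [0.438  0.0471] 139.4227 57.0192 -80.3325
0.011 [392.6 226. ] [ 0.4451 -0.3869] 136.195 57.3795 16.0419
0.017 [392.6 226. ] [ 0.4445 -0.3848] 135.5365 57.1021 16.0419
0.011 [345.  189.7] [ 0.5749 -0.2421] 50.7577 29.496 20.9816
0.017 [345.  189.7] [ 0.5737 -0.2407] 50.5123 29.3534 20.9816
0.011 [332.  165.9] [ 0.6618 -0.2055] 33.983 29.0288 25.2342
0.017 [332.  165.9] [ 0.6602 -0.2042] 33.8187 28.8885 25.2342
0.011 [298.9 212.9] [0.4394 0.0347] 126.1498 57.1355 -81.2164
0.017 [298.9 212.9] [0.4391 0.042 ] 125.3363 56.7671 -81.2165
0.011 [263.  165.1] [ 0.594 -0.224] 99.4902 35.2661 24.74
0.017 [263.  165.1] [ 0.5928 -0.215 ] 98.8486 35.0387 24.74
0.011 [305.8 146.8] [ 0.4423 -0.3773] 136.3627 63.373 16.5708
0.017 [305.8 146.8] [ 0.442  -0.3673] 135.4834 62.9643 16.5707
[[262.4909228441755, 234.14372163388805], [331.92857142857144, 165.53273809523807], [345.24679487179486, 189.96634615384616], [392.75580808080804, 226.20151515151514]] [[268.0289855072464, 163.49565217391304], [298.9022277227723, 212.8692
[... 2047 characters left out ...]
141, 0.054], [0.423, -0.14, 0.058], [0.426, -0.14, 0.05], [0.415, -0.138, 0.047], [0.409, -0.138, 0.056], [0.423, -0.137, 0.056], [0.426, -0.136, 0.056], [0.412, -0.136, 0.049], [0.419, -0.134, 0.05], [0.419, -0.132, 0.06], [0.401, -0.062, 0.052], [0.418, -0.06, 0.049], [0.404, -0.058, 0.051], [0.408, -0.058, 0.055], [0.398, -0.057, 0.052], [0.405, -0.056, 0.056], [0.414, -0.055, 0.048], [0.414, -0.055, 0.056], [0.411, -0.055, 0.053], [0.411, -0.055, 0.057], [0.401, -0.055, 0.05], [0.398, -0.054, 0.05], [0.401, -0.053, 0.055], [0.404, -0.051, 0.052], [0.417, -0.051, 0.051], [0.411, -0.051, 0.051], [0.414, -0.051, 0.047], [0.407, -0.049, 0.053], [0.414, -0.047, 0.058], [0.408, -0.046, 0.059]]
```

```bash
cat >> m.py <<'E'
def axes(): 
    s=telemetry.get_state(); return s,R.from_rotvec(s['tool_rot']).as_matrix()
def go(p,yaw=None):
    "print units to reach p (world) with jaw yaw deg"
    s,M=axes(); d=M.T@(np.array(p)-s['position']); out=d/0.04
    jy=np.degrees(np.arctan2(M[1,2],M[0,2])); tw=0
    if yaw is not None:
        # twist about tool x (down): positive turn decreases world yaw
        k=-(yaw-jy); tw=((k+90)%180-90)/5
    print('t',round(s['time'],2),'pos',s['position'].round(4),'jaw',round(jy,1),'units x,y,z',out.round(3),'twist',round(tw,2),'F',s['ft_force'].round(1),'w',round(s['grip_width'],3),'q',s['joint_positions'].round(2))
c0=np.array([.4505,-.0255]);TY=np.radians(7.6)
def tote(x,y): return c0+np.array([np.cos(TY)*x-np.sin(TY)*y,np.sin(TY)*x+np.cos(TY)*y])
def intote(p):
    d=np.asarray(p)[:2]-c0; return np.array([np.cos(TY)*d[0]+np.sin(TY)*d[1],-np.sin(TY)*d[0]+np.cos(TY)*d[1]])
E
python3 - <<'E'
from m import *
s,M=axes();print(M.round(3))
t,sd=load('top0'),load('side0')
f=lambda a:[(220+x/6,195+y/6) for x,y in a]
c=onplane(t,f([(660,35),(710,265),(85,135),(125,380)]),.035)[:,:2];print(c.round(4),c.mean(0))
for a,b in((0,1),(2,3),(0,2),(1,3)): print(np.degrees(np.arctan2(*(c[b]-c[a])[::-1])))
Ct=cloud(t);Cs=cloud(sd)
print('beaker',Ct[206,120],Ct[200,115],onplane(t,[(120,206)],.089),'jar',onplane(t,[(152,177)],.072),onplane(t,[(205,181)],.033))
for n,C in(('t',Ct),('s',Cs)):
    q=(C[...,2]>.03)&(C[...,2]<.042)&(abs(C[...,0]-.486)<.045)&(abs(C[...,1]-.374)<.045)
    P=C[q]; print(n,len(P),P.mean(0),P.min(0),P.max(0), cv2.minAreaRect((P[:,:2]*1000).astype(np.float32)))
    q=(C[...,2]>.005)&(C[...,2]<.02)&(abs(C[...,0]-.444)<.1)&(abs(C[...,1]+.384)<.07);P=C[q]
    print('padA',len(P),P.mean(0),cv2.minAreaRect((P[:,:2]*1000).astype(np.float32)))
go([*tote(0,-.0254),.15],97.6)
print('weight',[ (onplane(t,f([(640,152)]),.023)[0]), intote(onplane(t,f([(640,152)]),.023)[0])])
# dividers plate in top view: two ends of each line at z .035
for a in ([(425,130),(450,255)],[(580,110),(608,230)]): print([intote(p).round(4) for p in onplane(t,f(a),.035)])
E
```

```text
[[-0.001 -0.909  0.417]
 [-0.002  0.417  0.909]
 [-1.    -0.    -0.002]]
[[ 0.5357 -0.1824]
 [ 0.4083 -0.198 ]
 [ 0.496   0.1377]
 [ 0.3627  0.1209]] [ 0.45069995 -0.03044611]
-173.0369956377498
-172.83937217749232
97.07013271189675
98.13761600627049
beaker [0.55890531 0.52450577 0.0073219 ] [0.56972849 0.52148134 0.06009905] [[0.54364886 0.49389973 0.089     ]] jar [[0.63780957 0.39879137 0.072     ]] [[0.62513454 0.23160819 0.033     ]]
t 258 [0.48407469 0.37286041 0.03483668] [0.45104757 0.34191707 0.0300506 ] [0.51977554 0.40464606 0.04126338] ((483.91412353515625, 373.3256530761719), (61.69253158569336, 50.296607971191406), 26.22763442993164)
padA 813 [ 0.44566921 -0.38648138  0.01093996] ((452.83477783203125, -385.72296142578125), (186.10311889648438, 128.6193084716797), 2.795949697494507)
s 341 [0.48444393 0.37837401 0.03504326] [0.45053982 0.34491813 0.03001806] [0.51840785 0.40890852 0.04042312] ((484.82122802734375, 375.6748352050781), (62.629547119140625, 52.549095153808594), 25.780948638916016)
padA 344 [ 0.44411357 -0.38222353  0.01085752] ((444.44964599609375, -392.72119140625), (168.1658935546875, 129.31964111328125), 3.58762526512146)
t 0.1 pos [0.2707 0.5904 0.2216] jaw 65.4 units x,y,z [  1.812 -10.84  -12.659] twist -6.44 F [ 0.8  0.4 -0. ] w 1.002 q [-1.13  0.32 -0.07  1.45  0.02  1.37 -0.06]
weight [array([ 0.47285986, -0.16785885,  0.023     ]), array([ 0.00333557, -0.14406554])]
[array([ 0.0354, -0.0285]), array([-0.0339, -0.0282])]
[array([ 0.0308, -0.1144]), array([-0.0362, -0.1153])]
```

The tote yaw is about 7.4° and its centre about (0.4505, -0.027). While the arm travels to above the left divider, I'll rectify the tote to pin down its ends.

```bash
python3 -m creep '[{"fingers":0.4,"x":0,"y":-10.84,"z":-12.66,"twist":-6.44},{"fingers":0.4,"x":0,"y":-10.84,"z":-12.66,"twist":-6.44},{"fingers":0.4,"x":0,"y":-10.84,"z":-12.66,"twist":-6.44},{"fingers":0.4,"x":0,"y":-10.84,"z":-12.66,"twist":-6.44},{"fingers":0.4,"x":0,"y":-10.84,"z":-12.66,"twist":-6.44},{"fingers":0.4,"x":0,"y":-10.84,"z":-12.66,"twist":-6.44},{"fingers":0.4,"x":0,"y":-10.84,"z":-12.66,"twist":-6.44},{"fingers":0.4,"x":0,"y":-10.84,"z":-12.66,"twist":-6.44},{"fingers":0.4,"x":0,"y":-10.84,"z":-12.66,"twist":-6.44},{"fingers":0.4,"x":0,"y":-10.84,"z":-12.66,"twist":-6.44},{"fingers":0.4,"x":0,"y":-10.84,"z":-12.66,"twist":-6.44},{"fingers":0.4,"x":0,"y":-10.84,"z":-12.66,"twist":-6.44},{"fingers":0.4,"x":0,"y":-10.84,"z":-12.66,"twist":-6.44},{"fingers":0.4,"x":1.5,"y":-10.84,"z":-12.66,"twist":-6.44},{"fingers":0.4,"x":2.5,"y":-10.84,"z":-12.66,"twist":-6.44},{"fingers":0.4,"x":2.5,"y":-10.84,"z":-12.66,"twist":-6.44},{"fingers":0.4,"x":2.5,"y":-10.84,"z":-12.66,"twist":-6.44},{"fingers":0.4,"x":2.5,"y":-10.84,"z":-12.66,"twist":-6.44},{"fingers":0.4,"x":2.5,"y":-10.84,"z":-12.66,"twist":-6.44}]' 10
python3 - <<'E'
from m import *
go([*tote(0,-.027),.024],97.5)
for n in('top0','side0'):
    im=load(n); g=np.mgrid[-100:100,-190:190]  # rows x, cols y (1mm)
    X=-(g[0])/1000.; Y=-(g[1])/1000.
    P=np.stack([c0[0]+np.cos(TY)*X-np.sin(TY)*Y,c0[1]+np.sin(TY)*X+np.cos(TY)*Y,0*X+.035],-1).reshape(-1,3)
    uv=proj(im,P).astype(np.float32).reshape(200,380,2)
    w=cv2.remap(im['pixels'],uv[...,0],uv[...,1],cv2.INTER_CUBIC)
    cv2.imwrite('pics/rect_'+n+'.png',cv2.resize(w[:,:,::-1],None,fx=2,fy=2))
    pr=w.mean(2)[[60,70,130,140]].mean(0)
    print(n,[(190-i,int(pr[i])) for i in list(range(4,46,2))+list(range(340,378,2))])
E
python3 -c "
import cv2,numpy as np
cv2.imwrite('pics/rr.png',cv2.resize(np.vstack([cv2.imread('pics/rect_top0.png')[60:340],cv2.imread('pics/rect_side0.png')[60:340]]),None,fx=1,fy=1))"
```

```text
time: 1.68
position: [0.4526, -0.0515, 0.121]
tool_rot: [-1.302, 1.149, 1.306]
ft_force: [0.1, 1.1, 0.9]
grip_width: 0.4
t 1.68 pos [ 0.4526 -0.0515  0.121 ] jaw 97.4 units x,y,z [ 2.425 -0.045 -0.024] twist -0.03 F [0.1 1.1 0.9] w 0.4 q [-0.49 -0.03  0.54  2.06  0.02  1.12  1.74]
top0 [(186, 88), (184, 89), (182, 89), (180, 89), (178, 88), (176, 88), (174, 88), (172, 88), (170, 91), (168, 97), (166, 106), (164, 112), (162, 114), (160, 114), (158, 112), (156, 111), (154, 112), (152, 112), (150, 113), (148, 112), (146, 111), (-150, 77), (-152, 76), (-154, 73), (-156, 69), (-158, 65), (-160, 69), (-162, 79), (-164, 92), (-166, 103), (-168, 109), (-170, 117), (-172, 125), (-174, 131), (-176, 135), (-178, 137), (-180, 137), (-182, 138), (-184, 137), (-186, 137)]
side0 [(186, 84), (184, 84), (182, 83), (180, 81), (178, 80), (176, 80), (174, 83), (172, 88), (170, 96), (168, 107), (166, 116), (164, 127), (162, 134), (160, 140), (158, 141), (156, 141), (154, 140), (152, 138), (150, 137), (148, 136), (146, 136), (-150, 85), (-152, 86), (-154, 88), (-156, 93), (-158, 97), (-160, 100), (-162, 105), (-164, 111), (-166, 116), (-168, 120), (-170, 125), (-172, 127), (-174, 129), (-176, 130), (-178, 131), (-180, 131), (-182, 132), (-184, 132), (-186, 133)]
```

View pics/rr.png

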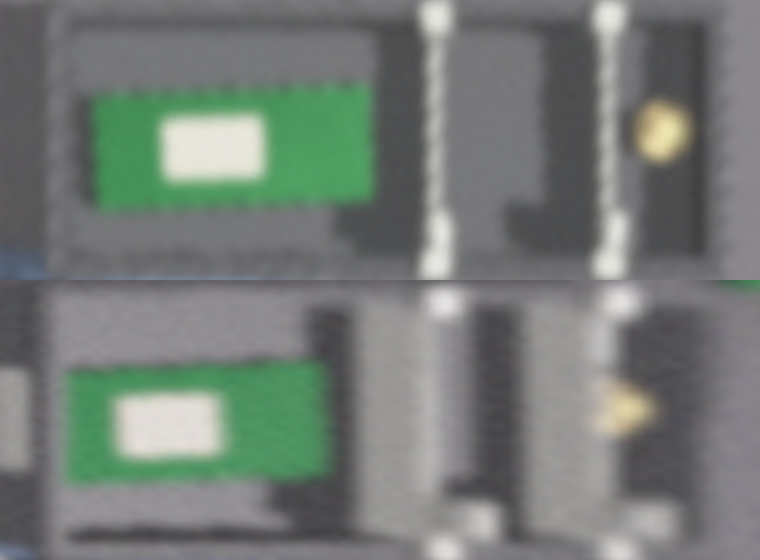

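The rectified views put the left plate at y ≈ -27 mm and the right one at about -114 mm. The two views bracket my tote centre to within about 2 mm, so I'll keep it. I'm descending over the left plate near mid-tote, because its tab is inside the arm's minimum reach.

```bash
python3 -m creep '[{"fingers":0.4,"x":0.8,"y":-0.05,"z":-0.02,"twist":0},{"fingers":0.4,"x":1.5,"y":-0.05,"z":-0.02,"twist":0},{"fingers":0.4,"x":2.0,"y":-0.05,"z":-0.02,"twist":0},{"fingers":0.4,"x":2.4,"y":-0.05,"z":-0.02,"twist":0},{"fingers":0.2,"x":2.4,"y":-0.05,"z":-0.02,"twist":0},{"fingers":0.0,"x":2.4,"y":-0.05,"z":-0.02,"twist":0},{"fingers":0.0,"x":2.4,"y":-0.05,"z":-0.02,"twist":0},{"fingers":0.0,"x":2.4,"y":-0.05,"z":-0.02,"twist":0},{"fingers":0.0,"x":2.4,"y":-0.05,"z":-0.02,"twist":0},{"fingers":0.0,"x":2.4,"y":-0.05,"z":-0.02,"twist":0}]' 10
python3 - <<'E'
from m import *
s,M=axes();print(intote(s['position']));go([*tote(0,.008),.024],97.5)
shot('side','s1')
E
python3 -c "
import cv2
p=cv2.imread('pics/s1.png');cv2.imwrite('pics/s1z.png',cv2.resize(p[140:250,230:350],None,fx=5,fy=5,interpolation=2))"
```

```text
time: 2.52
position: [0.4572, -0.0508, 0.0277]
tool_rot: [-1.307, 1.142, 1.304]
ft_force: [-0.3, -2.5, 2.2]
grip_width: 0.049
[ 0.00330556 -0.02591571]
t 2.52 pos [ 0.4572 -0.0508  0.0277] jaw 97.6 units x,y,z [0.091 0.083 0.848] twist 0.02 F [-0.3 -2.5  2.2] w 0.049 q [-0.47  0.12  0.55  2.14 -0.08  0.9   1.83]
```

View pics/s1z.png

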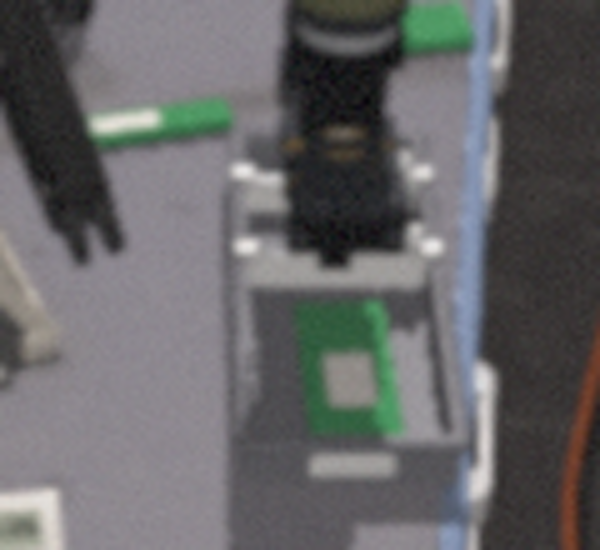

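The jaws hold the left plate (opening 4.3 mm, s1z (335,255)) at tote y = -26 mm. I'll slide it by 34 mm.

```bash
python3 -m creep '[{"fingers":0,"x":0,"y":0,"z":0.15,"twist":0},{"fingers":0,"x":0,"y":0,"z":0.3,"twist":0},{"fingers":0,"x":0,"y":0,"z":0.45,"twist":0},{"fingers":0,"x":0,"y":0,"z":0.6,"twist":0},{"fingers":0,"x":0,"y":0,"z":0.75,"twist":0},{"fingers":0,"x":0,"y":0,"z":0.85,"twist":0},{"fingers":0,"x":0,"y":0,"z":0.85,"twist":0},{"fingers":0,"x":0,"y":0,"z":0.85,"twist":0},{"fingers":0,"x":0,"y":0,"z":0.85,"twist":0}]' 10
python3 - <<'E'
from m import *
s,M=axes();print(intote(s['position']));go([*tote(0,.008),.024],97.5)
E
```

```text
time: 3.32
position: [0.4525, -0.0158, 0.0276]
tool_rot: [-1.306, 1.141, 1.306]
ft_force: [-0.5, 0.1, 7.0]
grip_width: 0.043
[0.0032903  0.00935779]
t 3.32 pos [ 0.4525 -0.0158  0.0276] jaw 97.6 units x,y,z [ 0.089  0.082 -0.034] twist 0.02 F [-0.5  0.1  7. ] w 0.043 q [-0.52  0.11  0.52  2.15 -0.07  0.9   1.74]
```

```bash
python3 -m creep '[{"fingers":0,"x":0,"y":0,"z":-0.04,"twist":0},{"fingers":0,"x":0,"y":0,"z":-0.04,"twist":0},{"fingers":0.4,"x":0,"y":0,"z":-0.04,"twist":0},{"fingers":0.4,"x":0,"y":0,"z":-0.04,"twist":0},{"fingers":0.4,"x":0,"y":0,"z":-0.04,"twist":0},{"fingers":0.4,"x":-0.8,"y":0,"z":-0.04,"twist":0},{"fingers":0.4,"x":-1.6,"y":0,"z":-0.04,"twist":0},{"fingers":0.4,"x":-2,"y":0,"z":-1,"twist":0},{"fingers":0.4,"x":-2,"y":0,"z":-2,"twist":0},{"fingers":0.4,"x":-2,"y":0,"z":-2.5,"twist":0}]' 10
python3 - <<'E'
from m import *
s,M=axes();go([*tote(-.042,-.1125),.042],97.5)
p=shot('top','t1')
cv2.imwrite('pics/t1z.png',cv2.resize(p['pixels'][190:265,215:345,::-1],None,fx=6,fy=6,interpolation=2))
E
```

```text
time: 4.15
position: [0.4659, -0.1203, 0.1083]
tool_rot: [-1.307, 1.144, 1.3]
ft_force: [-0.3, -0.8, -0.7]
grip_width: 0.394
t 4.15 pos [ 0.4659 -0.1203  0.1083] jaw 97.4 units x,y,z [ 1.653  1.123 -0.413] twist -0.01 F [-0.3 -0.8 -0.7] w 0.394 q [-0.42  0.04  0.64  2.02 -0.03  1.08  1.93]
```

View pics/t1z.png

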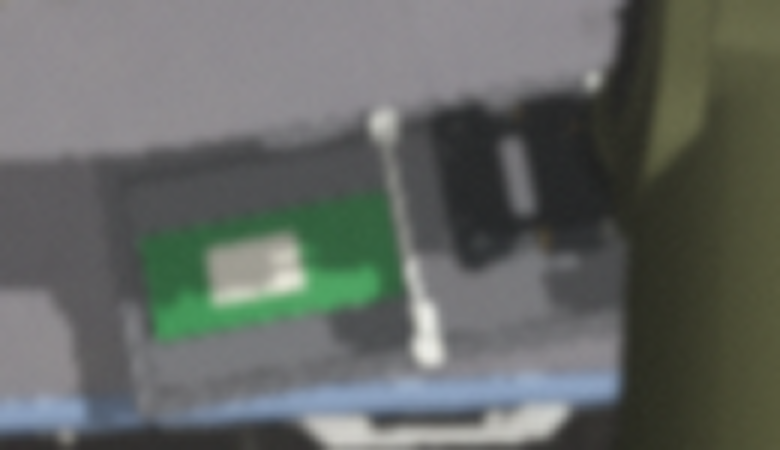

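The left plate now stands against the pad's end (t1z (400,240)). Next is the right tab.

```bash
python3 -m creep '[{"fingers":0.4,"x":0,"y":0.6,"z":-0.4,"twist":0},{"fingers":0.4,"x":0.0,"y":1.12,"z":-0.4,"twist":0},{"fingers":0.4,"x":0.4,"y":1.12,"z":-0.4,"twist":0},{"fingers":0.4,"x":0.8,"y":1.12,"z":-0.4,"twist":0},{"fingers":0.4,"x":0.8,"y":1.12,"z":-0.4,"twist":0},{"fingers":0.4,"x":0.8,"y":1.12,"z":-0.4,"twist":0}]' 10
python3 - <<'E'
from m import *
s,M=axes();go([*tote(-.042,-.1125),.042],97.5)
E
```

```text
time: 4.7
position: [0.4215, -0.1374, 0.0739]
tool_rot: [-1.305, 1.145, 1.308]
ft_force: [0.5, -0.2, 0.1]
grip_width: 0.399
t 4.7 pos [ 0.4215 -0.1374  0.0739] jaw 97.6 units x,y,z [ 0.798 -0.04  -0.135] twist 0.01 F [ 0.5 -0.2  0.1] w 0.399 q [-0.4   0.    0.66  2.13 -0.    1.01  1.97]
```

```bash
python3 -m creep '[{"fingers":0.4,"x":0.2,"y":-0.04,"z":-0.13,"twist":0},{"fingers":0.4,"x":0.5,"y":-0.04,"z":-0.13,"twist":0},{"fingers":0.4,"x":0.8,"y":-0.04,"z":-0.13,"twist":0},{"fingers":0.4,"x":0.8,"y":-0.04,"z":-0.13,"twist":0},{"fingers":0.1,"x":0.8,"y":-0.04,"z":-0.13,"twist":0},{"fingers":0.0,"x":0.8,"y":-0.04,"z":-0.13,"twist":0},{"fingers":0.0,"x":0.8,"y":-0.04,"z":-0.13,"twist":0},{"fingers":0.0,"x":0.8,"y":-0.04,"z":-0.13,"twist":0},{"fingers":0.0,"x":0.8,"y":-0.04,"z":-0.13,"twist":0}]' 10
python3 - <<'E'
from m import *
s,M=axes();print(intote(s['position']));go([*tote(-.042,-.068),.042],97.5)
E
```

```text
time: 5.45
position: [0.4253, -0.1428, 0.0431]
tool_rot: [-1.307, 1.143, 1.305]
ft_force: [-0.3, 0.3, 1.3]
grip_width: 0.113
[-0.04046864 -0.11295849]
t 5.45 pos [ 0.4253 -0.1428  0.0431] jaw 97.6 units x,y,z [0.028 0.039 1.124] twist 0.02 F [-0.3  0.3  1.3] w 0.113 q [-0.38  0.07  0.67  2.15 -0.05  0.93  2.02]
```

The tab is held (9.8 mm). I'll slide it by 45 mm.

```bash
python3 -m creep '[{"fingers":0,"x":0,"y":0,"z":0.2,"twist":0},{"fingers":0,"x":0,"y":0,"z":0.4,"twist":0},{"fingers":0,"x":0,"y":0,"z":0.6,"twist":0},{"fingers":0,"x":0,"y":0,"z":0.8,"twist":0},{"fingers":0,"x":0,"y":0,"z":1.0,"twist":0},{"fingers":0,"x":0,"y":0,"z":1.12,"twist":0},{"fingers":0,"x":0,"y":0,"z":1.12,"twist":0},{"fingers":0,"x":0,"y":0,"z":1.12,"twist":0},{"fingers":0,"x":0,"y":0,"z":1.12,"twist":0}]' 10
python3 - <<'E'
from m import *
s,M=axes();print(intote(s['position']));go([*tote(-.042,-.068),.042],97.5)
E
```

```text
time: 6.2
position: [0.4191, -0.0962, 0.043]
tool_rot: [-1.305, 1.141, 1.308]
ft_force: [-1.6, 1.7, 7.2]
grip_width: 0.116
[-0.04050151 -0.06589689]
t 6.2 pos [ 0.4191 -0.0962  0.043 ] jaw 97.7 units x,y,z [ 0.026  0.038 -0.053] twist 0.03 F [-1.6  1.7  7.2] w 0.116 q [-0.44  0.02  0.62  2.19 -0.02  0.93  1.89]
```

```bash
python3 -m creep '[{"fingers":0,"x":0,"y":0,"z":-0.05,"twist":0},{"fingers":0,"x":0,"y":0,"z":-0.05,"twist":0},{"fingers":0.4,"x":0,"y":0,"z":-0.05,"twist":0},{"fingers":0.4,"x":0,"y":0,"z":-0.05,"twist":0},{"fingers":0.4,"x":0,"y":0,"z":-0.05,"twist":0},{"fingers":0.4,"x":-0.8,"y":0,"z":-0.05,"twist":0},{"fingers":0.4,"x":-1.8,"y":0,"z":-0.05,"twist":0},{"fingers":0.6,"x":-2,"y":0,"z":-1,"twist":0},{"fingers":0.9,"x":-2,"y":0,"z":-2,"twist":0},{"fingers":0.95,"x":-2,"y":0,"z":-3,"twist":0},{"fingers":0.95,"x":-2,"y":0,"z":-4,"twist":0},{"fingers":0.95,"x":-2,"y":0,"z":-5,"twist":0},{"fingers":0.95,"x":-2,"y":0,"z":-5,"twist":0}]' 10
python3 - <<'E'
from m import *
go([.444,-.384,.1],106)
shot('top','t2');shot('side','s2')
def cen(c): M=cv2.moments(c);return [M['m10']/M['m00'],M['m01']/M['m00']]
out=[]
for n in('t2','s2'):
    im=load(n); g=np.mgrid[-100:100,-190:190]
    X=-(g[0])/1000.; Y=-(g[1])/1000.
    P=np.stack([c0[0]+np.cos(TY)*X-np.sin(TY)*Y,c0[1]+np.sin(TY)*X+np.cos(TY)*Y,0*X+.035],-1).reshape(-1,3)
    uv=proj(im,P).astype(np.float32).reshape(200,380,2)
    w=cv2.remap(im['pixels'],uv[...,0],uv[...,1],cv2.INTER_CUBIC)
    out.append(cv2.resize(w[:,:,::-1],None,fx=2,fy=2)[60:340])
cv2.imwrite('pics/rr2.png',np.vstack(out))
E
```

```text
time: 7.28
position: [0.4438, -0.3049, 0.1224]
tool_rot: [-1.304, 1.155, 1.298]
ft_force: [-1.3, 1.0, 0.6]
grip_width: 0.769
t 7.28 pos [ 0.4438 -0.3049  0.1224] jaw 97.1 units x,y,z [ 0.574  0.237 -1.958] twist -1.78 F [-1.3  1.   0.6] w 0.769 q [-0.21  0.2   0.85  1.88 -0.16  1.13  2.39]
```

View pics/rr2.png

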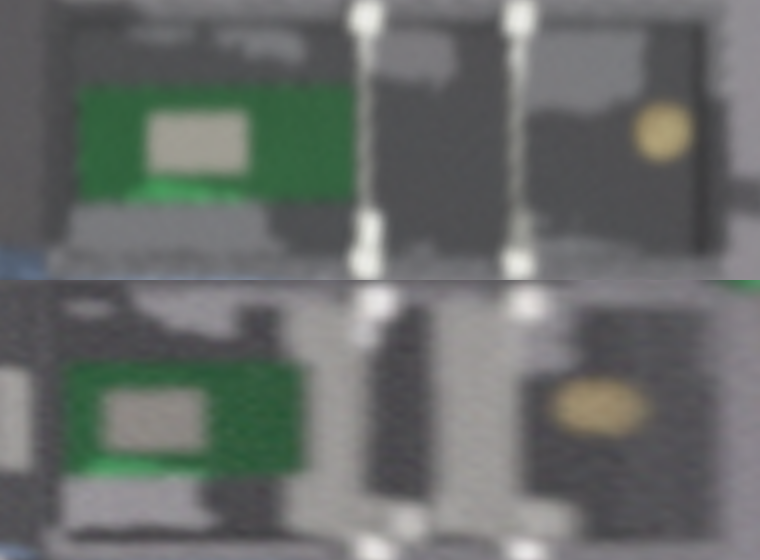

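Both dividers are set: top view at +7.5 and -68.5 mm, 76 mm apart, and the side view agrees. Pad B is pushed flush to the left plate at rr2 (217,145). Joint 7 is close to its limit, so I'll take pad A with the half-turn grasp.

```bash
python3 -m creep '[{"fingers":0.95,"x":0,"y":0.24,"z":-1,"twist":1},{"fingers":0.95,"x":0,"y":0.24,"z":-1.96,"twist":3},{"fingers":0.95,"x":0,"y":0.24,"z":-1.96,"twist":34.2},{"fingers":0.95,"x":0,"y":0.24,"z":-1.96,"twist":34.2},{"fingers":0.95,"x":0,"y":0.24,"z":-1.96,"twist":34.2},{"fingers":0.95,"x":0,"y":0.24,"z":-1.96,"twist":34.2},{"fingers":0.95,"x":0,"y":0.24,"z":-1.96,"twist":34.2},{"fingers":0.95,"x":0,"y":0.24,"z":-1.96,"twist":34.2},{"fingers":0.95,"x":0,"y":0.24,"z":-1.96,"twist":34.2},{"fingers":0.95,"x":0,"y":0.24,"z":-1.96,"twist":34.2},{"fingers":0.95,"x":0,"y":0.24,"z":-1.96,"twist":34.2},{"fingers":0.95,"x":0,"y":0.24,"z":-1.96,"twist":34.2},{"fingers":0.95,"x":0,"y":0.24,"z":-1.96,"twist":34.2},{"fingers":0.95,"x":0,"y":0.24,"z":-1.96,"twist":34.2},{"fingers":0.95,"x":0,"y":0.24,"z":-1.96,"twist":34.2},{"fingers":0.95,"x":0,"y":0.24,"z":-1.96,"twist":34.2},{"fingers":0.95,"x":0,"y":0.24,"z":-1.96,"twist":34.2},{"fingers":0.95,"x":0,"y":0.24,"z":-1.96,"twist":34.2},{"fingers":0.95,"x":0,"y":0.24,"z":-1.96,"twist":34.2},{"fingers":0.95,"x":0,"y":0.24,"z":-1.96,"twist":34.2}]' 20
python3 - <<'E'
from m import *
go([.444,-.384,.1],106)
E
```

```text
time: 9.05
position: [0.4468, -0.3726, 0.1217]
tool_rot: [0.6, 1.488, -0.594]
ft_force: [-0.2, -0.1, 0.7]
grip_width: 0.952
t 9.05 pos [ 0.4468 -0.3726  0.1217] jaw -43.7 units x,y,z [ 0.541 -0.255  0.148] twist 6.06 F [-0.2 -0.1  0.7] w 0.952 q [-0.3   0.49  1.21  1.78 -0.49  1.22  0.29]
```

```bash
python3 -m creep '[{"fingers":0.95,"x":0,"y":-0.25,"z":0.15,"twist":6.06},{"fingers":0.95,"x":0,"y":-0.25,"z":0.15,"twist":6.06},{"fingers":0.95,"x":0,"y":-0.25,"z":0.15,"twist":6.06},{"fingers":0.95,"x":0.4,"y":-0.25,"z":0.15,"twist":6.06},{"fingers":0.95,"x":1,"y":-0.25,"z":0.15,"twist":6.06},{"fingers":0.95,"x":1,"y":-0.25,"z":0.15,"twist":6.06},{"fingers":0.95,"x":1,"y":-0.25,"z":0.15,"twist":6.06}]' 20
python3 - <<'E'
from m import *
go([.444,-.384,.004],106)
shot('side','s3');p=shot('top','t3')
a=load('s3')['pixels'][100:200,250:350,::-1];b=p['pixels'][170:260,340:440,::-1]
cv2.imwrite('pics/z5.png',np.hstack([cv2.resize(a,(400,400),interpolation=2),cv2.resize(b,(400,400),interpolation=2)]))
E
```

```text
time: 9.63
position: [0.4434, -0.3843, 0.0813]
tool_rot: [0.998, 1.335, -0.996]
ft_force: [0.0, 0.7, 1.0]
grip_width: 0.948
t 9.63 pos [ 0.4434 -0.3843  0.0813] jaw -73.6 units x,y,z [1.933 0.019 0.004] twist 0.07 F [0.  0.7 1. ] w 0.948 q [-0.25  0.57  1.19  1.8  -0.58  1.18 -0.16]
```

View pics/z5.png

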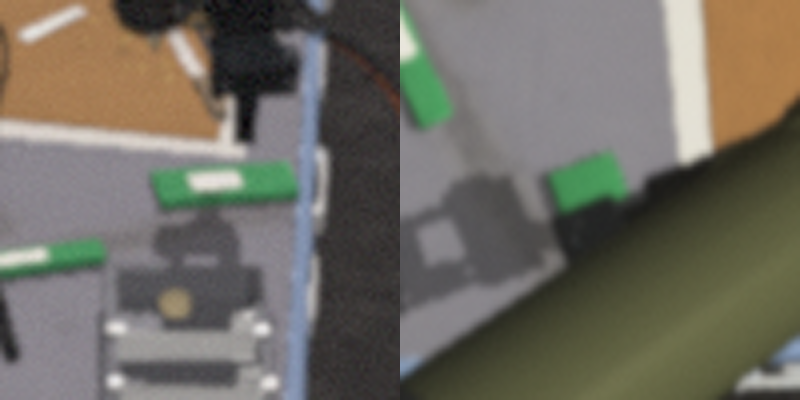

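Run:
```python
from m import *
s,M=axes();im=load('s3')
for k in(-.042,0,.042): 
  u=proj(im,s['position']+M[:,2]*k)[0]; print(k,(s['position']+M[:,2]*k).round(3),u.round(1),((u-[250,100])*4).round())
print(proj(load('t3'),s['position']),proj(im,[.444,-.384,.006]))
```

```text
-0.042 [ 0.432 -0.346  0.083] [309.1 133.9] [236. 136.]
0 [ 0.444 -0.386  0.083] [306.7 128.6] [227. 114.]
0.042 [ 0.456 -0.427  0.083] [304.3 123.4] [217.  94.]
[[400.47608619 223.5667071 ]] [[305.59107841 146.06600817]]
```

The projected fingertip matches the picture at z5 (240,136), so I'm descending.

```bash
python3 -m creep '[{"fingers":0.95,"x":0.8,"y":0,"z":0,"twist":0},{"fingers":0.95,"x":1.4,"y":0,"z":0,"twist":0},{"fingers":0.95,"x":1.7,"y":0,"z":0,"twist":0},{"fingers":0.95,"x":1.88,"y":0,"z":0,"twist":0},{"fingers":0.95,"x":1.88,"y":0,"z":0,"twist":0},{"fingers":0.95,"x":1.88,"y":0,"z":0,"twist":0}]' 20
python3 - <<'E'
from m import *
go([.444,-.384,.005],106)
E
```

```text
time: 10.23
position: [0.444, -0.3876, 0.0084]
tool_rot: [0.998, 1.328, -0.998]
ft_force: [0.5, -0.1, -0.0]
grip_width: 0.947
t 10.23 pos [ 0.444  -0.3876  0.0084] jaw -73.8 units x,y,z [ 0.085  0.025 -0.088] twist 0.04 F [ 0.5 -0.1 -0. ] w 0.947 q [-0.18  0.65  1.1   1.85 -0.67  1.06 -0.1 ]
```

```bash
python3 -m creep '[{"fingers":0.95,"x":0.11,"y":0,"z":0,"twist":0},{"fingers":0.7,"x":0.11,"y":0,"z":0,"twist":0},{"fingers":0.4,"x":0.11,"y":0,"z":0,"twist":0},{"fingers":0.4,"x":0.11,"y":0,"z":0,"twist":0},{"fingers":0.4,"x":0.11,"y":0,"z":0,"twist":0},{"fingers":0.4,"x":0.11,"y":0,"z":0,"twist":0},{"fingers":0.4,"x":0.11,"y":0,"z":0,"twist":0}]' 25
python3 -m creep '[{"fingers":0.4,"x":-0.3,"y":0,"z":0,"twist":0},{"fingers":0.4,"x":-1,"y":0,"z":0,"twist":0},{"fingers":0.4,"x":-2,"y":0,"z":0,"twist":0},{"fingers":0.4,"x":-2.5,"y":0,"z":0,"twist":0},{"fingers":0.4,"x":-2.5,"y":0,"z":0,"twist":0}]' 25
python3 - <<'E'
from m import *
go([*tote(0,.08),.12],9.5)
p=shot('side','s4')
cv2.imwrite('pics/z6.png',cv2.resize(p['pixels'][80:200,240:360,::-1],None,fx=5,fy=5,interpolation=2))
E
```

```text
time: 10.82
position: [0.4438, -0.3872, 0.0032]
tool_rot: [0.998, 1.329, -0.998]
ft_force: [-0.1, 0.0, 1.4]
grip_width: 0.663
time: 11.23
position: [0.4454, -0.3898, 0.1085]
tool_rot: [0.998, 1.321, -0.997]
ft_force: [0.1, -0.7, 0.3]
grip_width: 0.661
t 11.23 pos [ 0.4454 -0.3898  0.1085] jaw -73.8 units x,y,z [ -0.338   2.957 -10.689] twist -16.67 F [ 0.1 -0.7  0.3] w 0.661 q [-0.25  0.52  1.19  1.78 -0.52  1.2  -0.2 ]
```

View pics/z6.png

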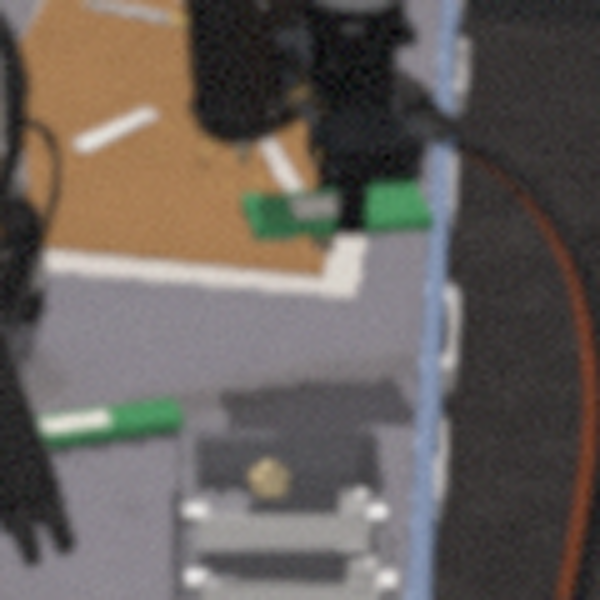

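The pad is held level (57.5 mm), with its near edge running from z6 (258,237) to (434,225). I'll work out its offset along the jaws.

Run:
```python
from m import *
im=load('s4');s,M=axes();print(s['position'],M[:,1].round(3))
P=onplane(im,[(240+258/5,80+237/5),(240+434/5,80+225/5)],s['position'][2]-.003)
Q=onplane(im,[(240+245/5,80+196/5),(240+432/5,80+183/5)],s['position'][2]+.008)
for A in(P,Q):
  print(A.round(4),[((p-s['position'])@M).round(4) for p in A],np.linalg.norm(A[1]-A[0]))
C=cloud(im);z=C[...,2];m=(abs(z-s['position'][2]-.006)<.02)&(np.linalg.norm(C[...,:2]-s['position'][:2],axis=-1)<.1)
hsv=cv2.cvtColor(im['pixels'],cv2.COLOR_RGB2HSV); m&=cv2.inRange(hsv,*G)>0
q=(C[m]-s['position'])@M; print(m.sum(),np.percentile(q,[1,99],axis=0).round(4))
```

```text
[ 0.44474567 -0.3883983   0.10602311] [0.96  0.279 0.004]
[[ 0.5    -0.3512  0.103 ]
 [ 0.3683 -0.3902  0.103 ]] [array([ 0.0032,  0.0634, -0.0203]), array([ 0.0026, -0.0739, -0.0196])] 0.13729664598289826
[[ 0.5142 -0.3947  0.114 ]
 [ 0.3719 -0.4382  0.114 ]] [array([-0.0077,  0.065 ,  0.0255]), array([-0.0082, -0.0838,  0.0275])] 0.14881001471638747
161 [[-0.0157 -0.0647 -0.0366]
 [-0.0036  0.0677  0.025 ]]
```

Run:
```python
from m import *
def cen(c): M=cv2.moments(c);return [M['m10']/M['m00'],M['m01']/M['m00']]
L=[]
for n,box in(('t2',(220,195,345,262)),('s2',(270,180,335,240))):
    im=load(n)
    for c in comps(im,(50,80,30),(85,255,255),box):
        L.append((im,cen(c))); r=rect(im,c,.017); print(n,r,intote(r[0]))
        cc=onplane(im,[cen(c)],.017)[0]; print('centroid',cc,intote(cc))
P=tri(L[0][0],[L[0][1]],L[1][0],[L[1][1]]);print('tri',P,intote(P[0]))
```

```text
t2 (array([0.43962338, 0.05603033]), 137.12899780273438, 56.395294189453125, -81.63951683044434) [1.83551020e-06 8.22526367e-02]
centroid [0.43953448 0.05608934 0.017     ] [-7.84857657e-05  8.23228834e-02]
s2 (array([0.4390817 , 0.05216152]), 113.92522430419922, 56.50070571899414, -82.33675956726074) [-0.00104677  0.07848945]
centroid [0.43873128 0.05465189 0.017     ] [-0.00106474  0.08100428]
tri (array([0.43904574, 0.05610527, 0.01824911]), np.float64(0.0007460492215584153)) [-0.00056082  0.08240331]
```

Run:
```python
from m import *
go([.4393,.0555,.12],8.2)
```

```text
t 11.28 pos [ 0.4447 -0.3884  0.106 ] jaw -73.8 units x,y,z [ -0.374   2.965 -10.694] twist -16.4 F [-0.5  0.1 -0.5] w 0.662 q [-0.25  0.52  1.19  1.78 -0.52  1.2  -0.2 ]
```

```bash
python3 -m creep '[{"fingers":0.4,"x":-0.37,"y":0.2,"z":-0.5,"twist":-1},{"fingers":0.4,"x":-0.37,"y":0.5,"z":-1.3,"twist":-2},{"fingers":0.4,"x":-0.37,"y":0.7,"z":-2.1,"twist":-3},{"fingers":0.4,"x":-0.37,"y":0.9,"z":-2.9,"twist":-4},{"fingers":0.4,"x":-0.37,"y":1.1,"z":-3.7,"twist":-5},{"fingers":0.4,"x":-0.37,"y":1.3,"z":-4.5,"twist":-6.2},{"fingers":0.4,"x":-0.37,"y":1.5,"z":-5.3,"twist":-7.4},{"fingers":0.4,"x":-0.37,"y":1.7,"z":-6.1,"twist":-8.6},{"fingers":0.4,"x":-0.37,"y":1.9,"z":-6.9,"twist":-9.8},{"fingers":0.4,"x":-0.37,"y":2.1,"z":-7.7,"twist":-11},{"fingers":0.4,"x":-0.37,"y":2.4,"z":-8.5,"twist":-12.2},{"fingers":0.4,"x":-0.37,"y":2.6,"z":-9.3,"twist":-13.4},{"fingers":0.4,"x":-0.37,"y":2.8,"z":-10,"twist":-14.6},{"fingers":0.4,"x":-0.37,"y":2.97,"z":-10.5,"twist":-15.8},{"fingers":0.4,"x":-0.37,"y":2.97,"z":-10.69,"twist":-16.4},{"fingers":0.4,"x":-0.37,"y":2.97,"z":-10.69,"twist":-16.4},{"fingers":0.4,"x":-0.37,"y":2.97,"z":-10.69,"twist":-16.4},{"fingers":0.4,"x":-0.37,"y":2.97,"z":-10.69,"twist":-16.4}]' 25
python3 - <<'E'
from m import *
go([.4393,.0555,.06],8.2)
p=shot('top','t5');q=shot('side','s5')
a=cv2.resize(p['pixels'][180:280,205:330,::-1],(400,320),interpolation=2);b=cv2.resize(q['pixels'][130:250,250:350,::-1],(400,480),interpolation=2)
cv2.imwrite('pics/z7.png',np.hstack([np.vstack([a,np.zeros((160,400,3),np.uint8)]),b]))
E
```

```text
time: 12.78
position: [0.438, 0.0557, 0.1173]
tool_rot: [-0.111, 1.569, 0.11]
ft_force: [-0.2, -0.2, -1.3]
grip_width: 0.659
t 12.78 pos [0.438  0.0557 0.1173] jaw 8.0 units x,y,z [ 1.433 -0.008  0.034] twist -0.03 F [-0.2 -0.2 -1.3] w 0.659 q [-1.14 -0.11  0.92  2.1   0.1   1.11 -0.13]
```

View pics/z7.png

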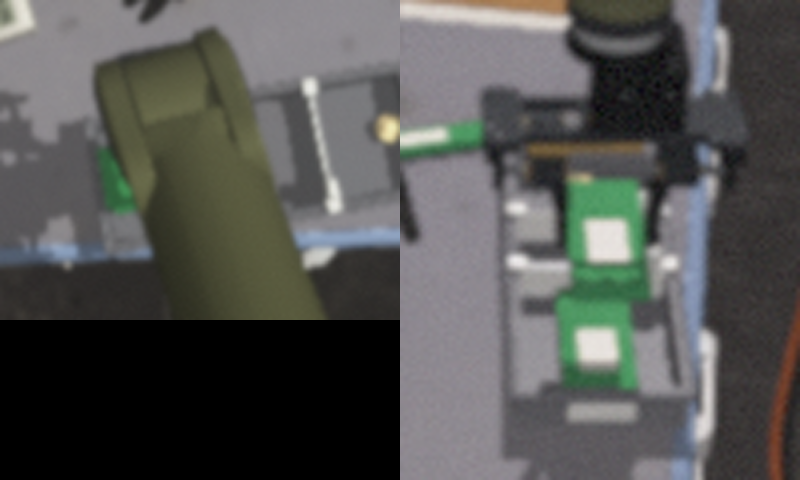

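Pad A hangs over the tote. Its +y end is visible in the top view at z7 (98–110,152–212) and in the side view at (577–647,275–297). Comparing these with pad B:

Run:
```python
from m import *
s,M=axes();pos=s['position'];print(pos,M[:,1].round(3))
t,sd=load('t5'),load('s5')
E=onplane(t,[(205+98/3.2,180+152/3.2),(205+110/3.2,180+212/3.2)],pos[2]+.008)
print('top end',[((p-pos)@M).round(4) for p in E])
F=onplane(sd,[(250+(577-400)/4,130+290/4),(250+(645-400)/4,130+298/4)],pos[2]-.003)
print('side bottom end',[((p-pos)@M).round(4) for p in F])
F=onplane(sd,[(250+(576-400)/4,130+274/4),(250+(647-400)/4,130+279/4)],pos[2]+.008)
print('side top end',[((p-pos)@M).round(4) for p in F])
# green end from depth
for im in(t,sd):
  C=cloud(im);hsv=cv2.cvtColor(im['pixels'],cv2.COLOR_RGB2HSV);m=(cv2.inRange(hsv,(50,80,30),(85,255,255))>0)&(abs(C[...,2]-pos[2])<.02)&(np.linalg.norm(C[...,:2]-pos[:2],axis=-1)<.12)
  q=(C[m]-pos)@M;print(m.sum(),np.percentile(q,[1,50,99],axis=0).round(4))
# labels in side view
W=comps(sd,(0,0,170),(180,60,255),(285,170,325,235),20)
for c in W:
  Mo=cv2.moments(c);u=[Mo['m10']/Mo['m00'],Mo['m01']/Mo['m00']]
  a=onplane(sd,[u],pos[2]+.008)[0];b=onplane(sd,[u],.017)[0];print(u,'asA',((a-pos)@M).round(4),'asB',intote(b))
```

```text
[0.43827141 0.05555461 0.11755814] [-0.14  0.99  0.  ]
top end [array([-0.008 ,  0.0701,  0.0244]), array([-0.008 ,  0.069 , -0.0331])]
side bottom end [array([0.003 , 0.0609, 0.0212]), array([ 0.003 ,  0.0703, -0.0278])]
side top end [array([-0.008 ,  0.056 ,  0.0221]), array([-0.008 ,  0.062 , -0.0292])]
121 [[-0.0125  0.0472 -0.0303]
 [-0.0082  0.0615 -0.0083]
 [-0.0045  0.0711  0.0246]]
391 [[-0.0129 -0.0643 -0.0306]
 [-0.0079  0.0114 -0.0016]
 [ 0.0013  0.076   0.0286]]
[299.02150537634407, 215.9311827956989] asA [-0.008   0.1351  0.0125] asB [-0.00241641  0.08729155]
[301.33962264150944, 189.17924528301887] asA [-0.008   0.0104 -0.0024] asB [-0.01818237 -0.0541282 ]
```

The top view and depth put pad A's centre within about 1 mm of the TCP. Both cameras read about 3 mm low in x here, because the gripped pad should be centred between the jaws. I'll correct pad B's position to (0.4418, 0.056).

```bash
python3 - <<'E'
from m import *
go([.4418,.0560,.03],8.2)
E
python3 -m creep '[{"fingers":0.4,"x":0.5,"y":0,"z":0.09,"twist":0},{"fingers":0.4,"x":1.0,"y":0,"z":0.09,"twist":0},{"fingers":0.4,"x":1.5,"y":0,"z":0.09,"twist":0},{"fingers":0.4,"x":1.8,"y":0,"z":0.09,"twist":0},{"fingers":0.4,"x":2.1,"y":0,"z":0.09,"twist":0},{"fingers":0.4,"x":2.1,"y":0,"z":0.09,"twist":0},{"fingers":0.4,"x":2.1,"y":0,"z":0.09,"twist":0}]' 25
python3 - <<'E'
from m import *
go([.4418,.0560,.0195],8.2)
q=shot('side','s6')
cv2.imwrite('pics/z8.png',cv2.resize(q['pixels'][130:250,250:350,::-1],(500,600),interpolation=2))
E
```

```text
t 12.88 pos [0.4383 0.0556 0.1176] jaw 8.0 units x,y,z [ 2.189e+00 -1.000e-03  9.000e-02] twist -0.04 F [ 0.3  0.2 -0.2] w 0.665 q [-1.14 -0.11  0.92  2.1   0.1   1.11 -0.13]
time: 13.47
position: [0.4416, 0.0562, 0.0336]
tool_rot: [-0.112, 1.569, 0.11]
ft_force: [0.9, -1.0, -0.2]
grip_width: 0.666
t 13.47 pos [0.4416 0.0562 0.0336] jaw 8.1 units x,y,z [ 0.352 -0.005  0.004] twist -0.02 F [ 0.9 -1.  -0.2] w 0.666 q [-1.12  0.1   0.98  2.17 -0.11  0.91  0.06]
```

View pics/z8.png

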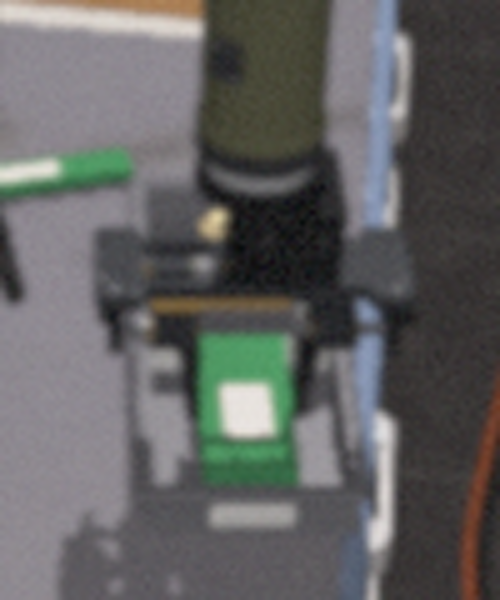

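Pad A sits above pad B with its sides in line (z8 (205–298,445–485)). I'll go down slowly.

```bash
python3 -m creep '[{"fingers":0.4,"x":0.1,"y":0,"z":0,"twist":0},{"fingers":0.4,"x":0.2,"y":0,"z":0,"twist":0},{"fingers":0.4,"x":0.3,"y":0,"z":0,"twist":0},{"fingers":0.4,"x":0.36,"y":0,"z":0,"twist":0},{"fingers":0.4,"x":0.36,"y":0,"z":0,"twist":0},{"fingers":0.4,"x":0.36,"y":0,"z":0,"twist":0}]' 25
python3 - <<'E'
from m import *
go([.4418,.0560,.0175],8.2)
E
```

```text
time: 14.02
position: [0.4419, 0.0575, 0.0199]
tool_rot: [-0.112, 1.569, 0.113]
ft_force: [-3.5, 0.4, 7.8]
grip_width: 0.659
t 14.02 pos [0.4419 0.0575 0.0199] jaw 8.2 units x,y,z [ 0.06  -0.037 -0.009] twist 0.0 F [-3.5  0.4  7.8] w 0.659 q [-1.1   0.14  0.97  2.18 -0.15  0.89  0.1 ]
```

Contact at z = 0.020 with about 8 N. I'll open slightly, then go a little lower with open fingers and square the pile with a light squeeze.

```bash
python3 -m creep '[{"fingers":0.68,"x":-0.02,"y":0,"z":0,"twist":0},{"fingers":0.72,"x":-0.02,"y":0,"z":0,"twist":0},{"fingers":0.78,"x":-0.02,"y":0,"z":0,"twist":0},{"fingers":0.82,"x":-0.02,"y":0,"z":0,"twist":0},{"fingers":0.82,"x":-0.02,"y":0,"z":0,"twist":0},{"fingers":0.82,"x":0.08,"y":0,"z":0,"twist":0},{"fingers":0.82,"x":0.18,"y":0,"z":0,"twist":0},{"fingers":0.82,"x":0.22,"y":0,"z":0,"twist":0},{"fingers":0.82,"x":0.22,"y":0,"z":0,"twist":0}]' 8
python3 - <<'E'
from m import *
go([.4418,.0560,.011],8.2)
q=shot('side','s7')
cv2.imwrite('pics/z9.png',cv2.resize(q['pixels'][130:250,250:350,::-1],(500,600),interpolation=2))
E
```

```text
time: 14.77
position: [0.4414, 0.057, 0.0099]
tool_rot: [-0.113, 1.569, 0.112]
ft_force: [-0.2, -0.6, 0.9]
grip_width: 0.82
t 14.77 pos [0.4414 0.057  0.0099] jaw 8.2 units x,y,z [-0.027 -0.026  0.006] twist -0.0 F [-0.2 -0.6  0.9] w 0.82 q [-1.09  0.17  0.96  2.19 -0.18  0.86  0.13]
```

View pics/z9.png

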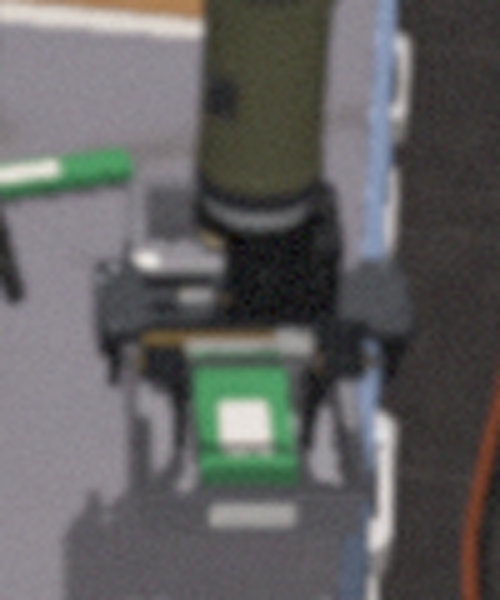

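Pad A's label is at z9 (245,425), where it should be with the pad lying on B. The dark line at (225,443) is a shadow. Now the light squeeze, then release and lift.

```bash
python3 -m creep '[{"fingers":0.72,"x":0,"y":0,"z":0,"twist":0},{"fingers":0.62,"x":0,"y":0,"z":0,"twist":0},{"fingers":0.62,"x":0,"y":0,"z":0,"twist":0},{"fingers":0.62,"x":0,"y":0,"z":0,"twist":0},{"fingers":0.62,"x":0,"y":0,"z":0,"twist":0}]' 6
python3 -m creep '[{"fingers":0.75,"x":0,"y":0,"z":0,"twist":0},{"fingers":0.82,"x":0,"y":0,"z":0,"twist":0},{"fingers":0.82,"x":0,"y":0,"z":0,"twist":0},{"fingers":0.82,"x":-0.5,"y":0,"z":0,"twist":0},{"fingers":0.82,"x":-1.2,"y":0,"z":0,"twist":0},{"fingers":0.9,"x":-2.2,"y":0.5,"z":0,"twist":0},{"fingers":0.95,"x":-3.2,"y":1.5,"z":0,"twist":0},{"fingers":0.95,"x":-3.2,"y":2.5,"z":0,"twist":0},{"fingers":0.95,"x":-3.2,"y":3.5,"z":0,"twist":0},{"fingers":0.95,"x":-3.2,"y":4.5,"z":0,"twist":0},{"fingers":0.95,"x":-3.2,"y":5.5,"z":0,"twist":0},{"fingers":0.95,"x":-3.2,"y":5.5,"z":0,"twist":0},{"fingers":0.95,"x":-3.2,"y":5.5,"z":0,"twist":0}]' 6
python3 - <<'E'
from m import *
go([.4857,.3742,.15],26)
p=shot('top','t8');q=shot('side','s8')
a=cv2.resize(p['pixels'][190:265,220:345,::-1],(500,300),interpolation=2);b=cv2.resize(q['pixels'][150:250,265:345,::-1],(300,375),interpolation=2)
cv2.imwrite('pics/z10.png',np.hstack([np.vstack([a,np.zeros((75,500,3),np.uint8)]),b]))
for n,box in(('t8',(220,195,345,262)),('s8',(270,180,335,240))):
    im=load(n)
    for c in comps(im,(50,80,30),(85,255,255),box):
        r=rect(im,c,.028); print(n,r,intote(r[0]))
E
```

```text
time: 15.23
position: [0.4417, 0.0573, 0.0106]
tool_rot: [-0.112, 1.568, 0.113]
ft_force: [-0.7, -0.5, 1.1]
grip_width: 0.665
time: 16.32
position: [0.4094, 0.2782, 0.1383]
tool_rot: [-0.118, 1.567, 0.117]
ft_force: [0.3, -1.2, 0.7]
grip_width: 0.946
t 16.32 pos [0.4094 0.2782 0.1383] jaw 8.6 units x,y,z [-0.292  2.088  2.243] twist -3.49 F [ 0.3 -1.2  0.7] w 0.946 q [-1.38  0.05  0.76  1.96 -0.03  1.15 -0.46]
t8 (array([0.44114853, 0.05849431]), 141.0320587158203, 60.474082946777344, -82.2067084312439) [0.00183946 0.08449326]
s8 (array([0.4353154 , 0.10282346]), 58.02201461791992, 37.535133361816406, 7.91887092590332) [0.00192039 0.12920447]
```

View pics/z10.png

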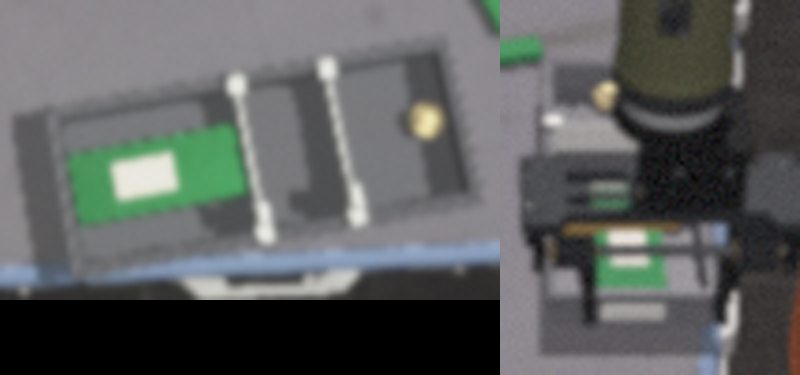

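The pile lies flat and in line: one 141 × 60 mm outline, centred at tote (2, 84) mm. Now the block.

```bash
python3 -m creep '[{"fingers":1,"x":-0.3,"y":0.8,"z":0.6,"twist":-1},{"fingers":1,"x":-0.3,"y":1.5,"z":1.2,"twist":-2},{"fingers":1,"x":-0.3,"y":2.1,"z":1.8,"twist":-3.5},{"fingers":1,"x":-0.3,"y":2.1,"z":2.27,"twist":-3.5},{"fingers":1,"x":-0.3,"y":2.1,"z":2.27,"twist":-3.5},{"fingers":1,"x":-0.3,"y":2.1,"z":2.27,"twist":-3.5},{"fingers":1,"x":-0.3,"y":2.1,"z":2.27,"twist":-3.5}]' 20
python3 - <<'E'
from m import *
go([.488,.375,.06],26)
E
```

```text
time: 17.0
position: [0.4888, 0.3684, 0.1506]
tool_rot: [-0.349, 1.543, 0.348]
ft_force: [-0.1, 0.3, -0.7]
grip_width: 0.998
t 17.0 pos [0.4888 0.3684 0.1506] jaw 25.5 units x,y,z [2.266 0.158 0.055] twist -0.11 F [-0.1  0.3 -0.7] w 0.998 q [-1.28  0.34  0.72  1.67 -0.24  1.23 -0.06]
```

```bash
python3 -m creep '[{"fingers":1,"x":0.7,"y":0.16,"z":0.06,"twist":-0.1},{"fingers":1,"x":1.6,"y":0.16,"z":0.06,"twist":-0.1},{"fingers":1,"x":2.26,"y":0.16,"z":0.06,"twist":-0.1},{"fingers":1,"x":2.26,"y":0.16,"z":0.06,"twist":-0.1},{"fingers":1,"x":2.26,"y":0.16,"z":0.06,"twist":-0.1}]' 20
python3 - <<'E'
from m import *
go([.488,.375,.015],26)
q=shot('side','s9');s,M=axes()
cv2.imwrite('pics/z11.png',cv2.resize(q['pixels'][240:340,220:320,::-1],(600,600),interpolation=2))
print([((proj(q,s['position']+M[:,2]*k)[0]-[220,240])*6).round() for k in(-.0435,.0435)])
E
```

```text
time: 17.42
position: [0.4866, 0.3764, 0.0598]
tool_rot: [-0.359, 1.544, 0.357]
ft_force: [0.0, -0.4, 0.5]
grip_width: 1.005
t 17.42 pos [0.4866 0.3764 0.0598] jaw 26.1 units x,y,z [ 1.121 -0.046  0.019] twist 0.03 F [ 0.  -0.4  0.5] w 1.005 q [-1.24  0.44  0.68  1.74 -0.31  1.07 -0.01]
[array([396., 212.]), array([203., 259.])]
```

View pics/z11.png

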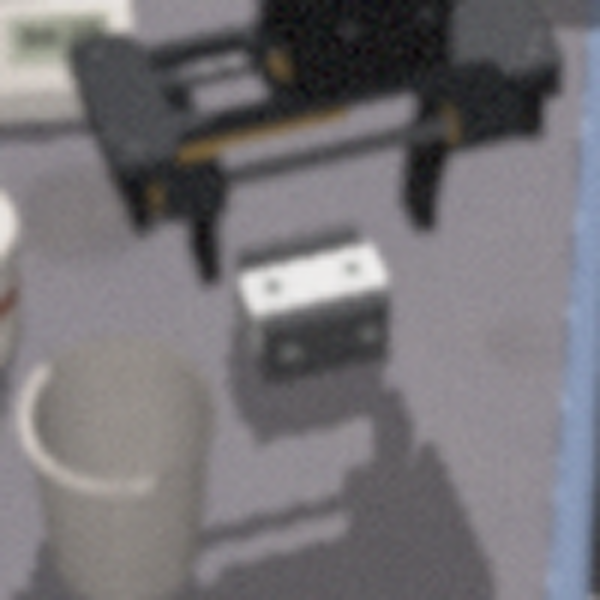

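The block sits between the fingertips (z11 (210,275) and (420,225)), lined up. I'll descend and grip.

```bash
python3 -m creep '[{"fingers":1,"x":0.4,"y":-0.04,"z":0.02,"twist":0},{"fingers":1,"x":0.8,"y":-0.04,"z":0.02,"twist":0},{"fingers":1,"x":1.12,"y":-0.04,"z":0.02,"twist":0},{"fingers":1,"x":1.12,"y":-0.04,"z":0.02,"twist":0},{"fingers":0.7,"x":1.12,"y":-0.04,"z":0.02,"twist":0},{"fingers":0.4,"x":1.12,"y":-0.04,"z":0.02,"twist":0},{"fingers":0.4,"x":1.12,"y":-0.04,"z":0.02,"twist":0},{"fingers":0.4,"x":1.12,"y":-0.04,"z":0.02,"twist":0},{"fingers":0.4,"x":1.12,"y":-0.04,"z":0.02,"twist":0}]' 30
python3 - <<'E'
from m import *
go([.488,.375,.1],26)
E
```

```text
time: 18.22
position: [0.4893, 0.377, 0.016]
tool_rot: [-0.358, 1.541, 0.359]
ft_force: [0.2, 0.8, 4.3]
grip_width: 0.712
t 18.22 pos [0.4893 0.377  0.016 ] jaw 26.2 units x,y,z [-2.099 -0.03  -0.05 ] twist 0.04 F [0.2 0.8 4.3] w 0.712 q [-1.22  0.5   0.65  1.76 -0.35  1.    0.03]
```

```bash
python3 -m creep '[{"fingers":0.4,"x":-0.4,"y":0,"z":0,"twist":0},{"fingers":0.4,"x":-1,"y":0,"z":0,"twist":0},{"fingers":0.4,"x":-1.6,"y":0,"z":0,"twist":0},{"fingers":0.4,"x":-1.8,"y":0,"z":0,"twist":0},{"fingers":0.4,"x":-1.8,"y":0,"z":0,"twist":0}]' 30
python3 - <<'E'
from m import *
go([.47,.26,.05],26)
E
```

```text
time: 18.63
position: [0.4908, 0.3779, 0.0898]
tool_rot: [-0.356, 1.537, 0.361]
ft_force: [1.3, -0.2, -0.3]
grip_width: 0.709
t 18.63 pos [0.4908 0.3779 0.0898] jaw 26.2 units x,y,z [ 0.982 -2.418 -1.773] twist 0.04 F [ 1.3 -0.2 -0.3] w 0.709 q [-1.26  0.41  0.69  1.71 -0.29  1.12 -0.02]
```

```bash
python3 -m creep '[{"fingers":0.4,"x":0,"y":-0.7,"z":-0.5,"twist":0},{"fingers":0.4,"x":0,"y":-1.4,"z":-1,"twist":0},{"fingers":0.4,"x":0,"y":-2.1,"z":-1.5,"twist":0},{"fingers":0.4,"x":0.5,"y":-2.4,"z":-1.77,"twist":0},{"fingers":0.4,"x":1,"y":-2.4,"z":-1.77,"twist":0},{"fingers":0.4,"x":1.4,"y":-2.4,"z":-1.77,"twist":0},{"fingers":0.4,"x":1.4,"y":-2.4,"z":-1.77,"twist":0},{"fingers":0.4,"x":1.4,"y":-2.4,"z":-1.77,"twist":0}]' 30
python3 - <<'E'
from m import *
go([.47,.26,.011],26)
q=shot('side','s10')
cv2.imwrite('pics/z12.png',cv2.resize(q['pixels'][200:300,230:330,::-1],(500,500),interpolation=2))
E
```

```text
time: 19.3
position: [0.4669, 0.2586, 0.0299]
tool_rot: [-0.36, 1.544, 0.357]
ft_force: [-0.1, 0.2, -0.6]
grip_width: 0.707
t 19.3 pos [0.4669 0.2586 0.0299] jaw 26.2 units x,y,z [ 0.471 -0.002  0.088] twist 0.04 F [-0.1  0.2 -0.6] w 0.707 q [-1.2   0.32  0.73  1.96 -0.26  0.96  0.12]
```

View pics/z12.png

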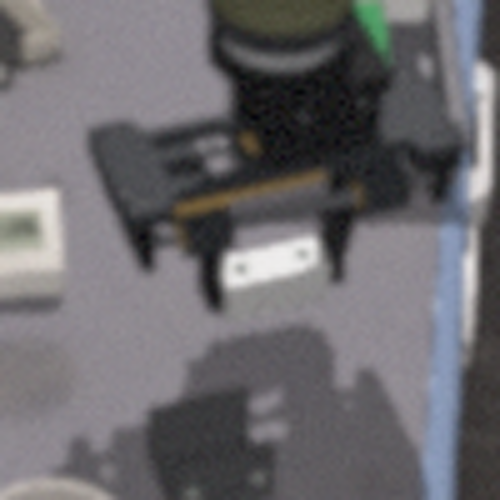

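The block is held level by its ends (z12 (270,265)). I'll lower it to the worktop.

```bash
python3 -m creep '[{"fingers":0.4,"x":0.15,"y":0,"z":0,"twist":0},{"fingers":0.4,"x":0.3,"y":0,"z":0,"twist":0},{"fingers":0.4,"x":0.4,"y":0,"z":0,"twist":0},{"fingers":0.4,"x":0.48,"y":0,"z":0,"twist":0},{"fingers":0.4,"x":0.5,"y":0,"z":0,"twist":0},{"fingers":0.4,"x":0.5,"y":0,"z":0,"twist":0}]' 30
python3 - <<'E'
from m import *
go([.47,.26,.1],26)
E
```

```text
time: 19.85
position: [0.468, 0.2594, 0.0111]
tool_rot: [-0.359, 1.541, 0.358]
ft_force: [-0.2, 0.5, -1.4]
grip_width: 0.706
t 19.85 pos [0.468  0.2594 0.0111] jaw 26.2 units x,y,z [-2.222 -0.009  0.052] twist 0.04 F [-0.2  0.5 -1.4] w 0.706 q [-1.18  0.35  0.72  1.98 -0.29  0.92  0.14]
```

```bash
python3 -m creep '[{"fingers":0.4,"x":0.03,"y":0,"z":0,"twist":0},{"fingers":0.4,"x":0.05,"y":0,"z":0,"twist":0},{"fingers":0.75,"x":0.05,"y":0,"z":0,"twist":0},{"fingers":1,"x":0.05,"y":0,"z":0,"twist":0},{"fingers":1,"x":0.05,"y":0,"z":0,"twist":0},{"fingers":1,"x":0.05,"y":0,"z":0,"twist":0},{"fingers":1,"x":-0.6,"y":0,"z":0,"twist":0},{"fingers":1,"x":-1.4,"y":0,"z":0,"twist":0},{"fingers":0.7,"x":-1.8,"y":0,"z":0,"twist":2},{"fingers":0.7,"x":-1.8,"y":0,"z":0,"twist":18},{"fingers":0.7,"x":-1.8,"y":0,"z":0,"twist":18},{"fingers":0.7,"x":-1.8,"y":0,"z":0,"twist":18},{"fingers":0.7,"x":-1.8,"y":0,"z":0,"twist":18},{"fingers":0.7,"x":-1.8,"y":0,"z":0,"twist":18},{"fingers":0.7,"x":-1.8,"y":0,"z":0,"twist":18},{"fingers":0.7,"x":-1.8,"y":0,"z":0,"twist":18},{"fingers":0.7,"x":-1.8,"y":0,"z":0,"twist":18},{"fingers":0.7,"x":-1.8,"y":0,"z":0,"twist":18},{"fingers":0.7,"x":-1.8,"y":0,"z":0,"twist":18},{"fingers":0.7,"x":-1.8,"y":0,"z":0,"twist":18}]' 30
python3 -m creep '[{"fingers":0.7,"x":0,"y":0,"z":0,"twist":3},{"fingers":0.7,"x":0,"y":0,"z":0,"twist":3},{"fingers":0.7,"x":0,"y":0,"z":0,"twist":3}]'
python3 - <<'E'
from m import *
go([.468,.2594,.016],-64)
q=shot('side','s11')
cv2.imwrite('pics/z13.png',cv2.resize(q['pixels'][200:300,230:330,::-1],(500,500),interpolation=2))
E
```

```text
time: 21.52
position: [0.4681, 0.2595, 0.0834]
tool_rot: [0.817, 1.412, -0.817]
ft_force: [0.2, 0.2, -0.7]
grip_width: 0.703
time: 21.77
position: [0.468, 0.2594, 0.0833]
tool_rot: [1.013, 1.322, -1.014]
ft_force: [-0.3, 0.3, -0.3]
grip_width: 0.701
t 21.77 pos [0.468  0.2594 0.0833] jaw -74.9 units x,y,z [ 1.682e+00 -1.000e-03 -0.000e+00] twist -2.19 F [-0.3  0.3 -0.3] w 0.701 q [-1.49  0.33  1.09  1.93 -0.33  1.08 -1.57]
```

View pics/z13.png

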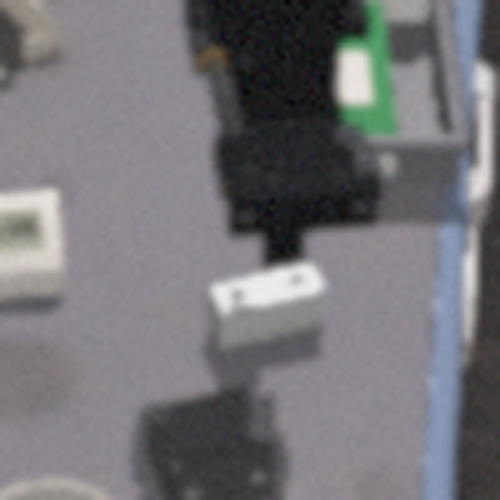

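The block is on the worktop (z13 (268,305)). The turn overshot, so I'll correct it and then descend.

```bash
python3 -m creep '[{"fingers":0.7,"x":0,"y":0,"z":0,"twist":-2.2},{"fingers":0.7,"x":0,"y":0,"z":0,"twist":-2.2},{"fingers":0.7,"x":0,"y":0,"z":0,"twist":-2.2},{"fingers":0.7,"x":0.6,"y":0,"z":0,"twist":-2.2},{"fingers":0.7,"x":1.2,"y":0,"z":0,"twist":-2.2},{"fingers":0.7,"x":1.7,"y":0,"z":0,"twist":-2.2},{"fingers":0.7,"x":1.85,"y":0,"z":0,"twist":-2.2},{"fingers":0.7,"x":1.85,"y":0,"z":0,"twist":-2.2},{"fingers":0.5,"x":1.85,"y":0,"z":0,"twist":-2.2},{"fingers":0.2,"x":1.85,"y":0,"z":0,"twist":-2.2},{"fingers":0.1,"x":1.85,"y":0,"z":0,"twist":-2.2},{"fingers":0.1,"x":1.85,"y":0,"z":0,"twist":-2.2},{"fingers":0.1,"x":1.85,"y":0,"z":0,"twist":-2.2},{"fingers":0.1,"x":1.85,"y":0,"z":0,"twist":-2.2}]' 30
python3 - <<'E'
from m import *
go([*tote(0,-.03),.12],7.6)
E
```

```text
time: 22.98
position: [0.4683, 0.2598, 0.0098]
tool_rot: [0.866, 1.392, -0.864]
ft_force: [0.2, 0.3, -0.4]
grip_width: 0.328
t 22.98 pos [0.4683 0.2598 0.0098] jaw -63.7 units x,y,z [-2.761 -3.794  6.908] twist -14.27 F [ 0.2  0.3 -0.4] w 0.328 q [-1.37  0.43  0.95  1.98 -0.43  0.95 -1.31]
```

```bash
python3 -m creep '[{"fingers":0.1,"x":0,"y":0,"z":0,"twist":0},{"fingers":0.1,"x":0,"y":0,"z":0,"twist":0},{"fingers":0.1,"x":0,"y":0,"z":0,"twist":0},{"fingers":0.1,"x":0,"y":0,"z":0,"twist":0}]' 30
python3 - <<'E'
from m import *
go([*tote(0,-.03),.12],7.6)
q=shot('side','s12');p=shot('top','t12')
a=cv2.resize(q['pixels'][200:300,230:330,::-1],(500,500),interpolation=2)
cv2.imwrite('pics/z14.png',a)
E
```

```text
time: 23.32
position: [0.4683, 0.2596, 0.0096]
tool_rot: [0.866, 1.392, -0.865]
ft_force: [-1.8, 0.0, 4.6]
grip_width: 0.276
t 23.32 pos [0.4683 0.2596 0.0096] jaw -63.7 units x,y,z [-2.762 -3.79   6.905] twist -14.27 F [-1.8  0.   4.6] w 0.276 q [-1.37  0.43  0.95  1.98 -0.43  0.95 -1.31]
```

View pics/z14.png

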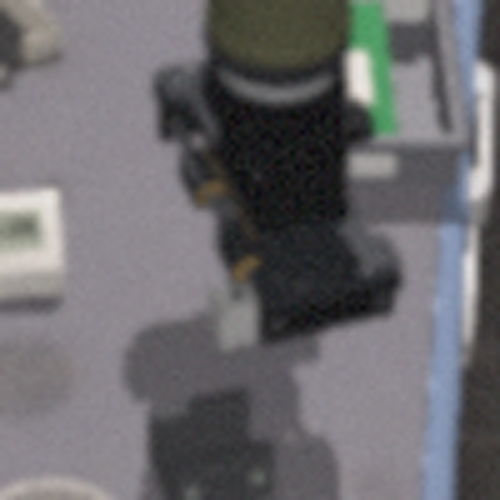

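The jaws closed to 24.0 mm on the block's long sides. I'll lift and carry it to the middle compartment, whose centre is at tote y = -30 mm.

```bash
python3 -m creep '[{"fingers":0.1,"x":-0.6,"y":0,"z":0,"twist":0},{"fingers":0.1,"x":-1.4,"y":0,"z":0,"twist":0},{"fingers":0.1,"x":-2.3,"y":0,"z":0.2,"twist":-0.5},{"fingers":0.1,"x":-2.76,"y":-0.4,"z":0.8,"twist":-1.6},{"fingers":0.1,"x":-2.76,"y":-0.8,"z":1.5,"twist":-2.8},{"fingers":0.1,"x":-2.76,"y":-1.2,"z":2.2,"twist":-4},{"fingers":0.1,"x":-2.76,"y":-1.6,"z":2.9,"twist":-5.2},{"fingers":0.1,"x":-2.76,"y":-2,"z":3.6,"twist":-6.4},{"fingers":0.1,"x":-2.76,"y":-2.4,"z":4.3,"twist":-7.6},{"fingers":0.1,"x":-2.76,"y":-2.8,"z":5,"twist":-8.8},{"fingers":0.1,"x":-2.76,"y":-3.2,"z":5.7,"twist":-10},{"fingers":0.1,"x":-2.76,"y":-3.5,"z":6.3,"twist":-11.2},{"fingers":0.1,"x":-2.76,"y":-3.79,"z":6.9,"twist":-12.4},{"fingers":0.1,"x":-2.76,"y":-3.79,"z":6.9,"twist":-13.6},{"fingers":0.1,"x":-2.76,"y":-3.79,"z":6.9,"twist":-14.27},{"fingers":0.1,"x":-2.76,"y":-3.79,"z":6.9,"twist":-14.27},{"fingers":0.1,"x":-2.76,"y":-3.79,"z":6.9,"twist":-14.27},{"fingers":0.1,"x":-2.76,"y":-3.79,"z":6.9,"twist":-14.27}]' 30
python3 - <<'E'
from m import *
go([*tote(0,-.03),.05],7.6)
q=shot('side','s13');p=shot('top','t13')
a=cv2.resize(q['pixels'][130:250,250:350,::-1],(400,480),interpolation=2);b=cv2.resize(p['pixels'][190:265,220:345,::-1],(400,240),interpolation=2)
cv2.imwrite('pics/z15.png',np.hstack([a,np.vstack([b,0*b])]))
E
```

```text
time: 24.92
position: [0.454, -0.0549, 0.1195]
tool_rot: [-0.103, 1.569, 0.103]
ft_force: [-0.0, -0.3, -0.9]
grip_width: 0.274
t 24.92 pos [ 0.454  -0.0549  0.1195] jaw 7.5 units x,y,z [ 1.738 -0.011  0.011] twist -0.01 F [-0.  -0.3 -0.9] w 0.274 q [-1.19 -0.12  1.22  2.07  0.13  1.12  0.1 ]
```

View pics/z15.png

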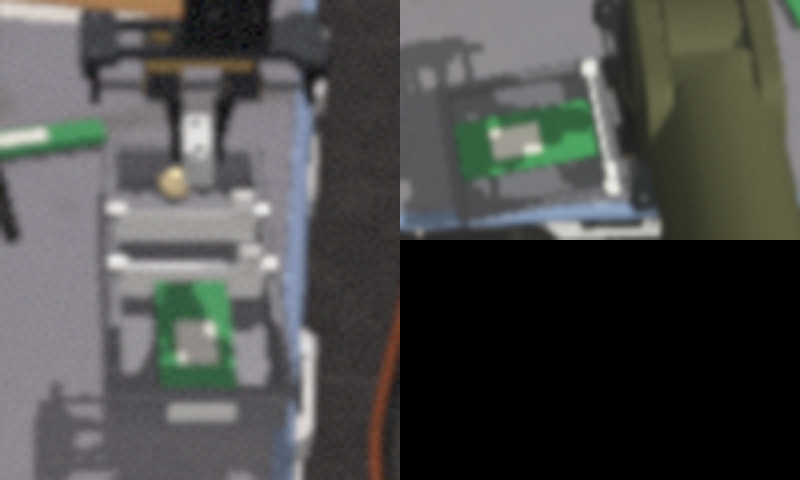

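The block hangs lengthwise at z15 (198,145), ready to go between the plates. I'll descend to just above them and check.

```bash
python3 -m creep '[{"fingers":0.1,"x":0.5,"y":0,"z":0,"twist":0},{"fingers":0.1,"x":1.0,"y":0,"z":0,"twist":0},{"fingers":0.1,"x":1.5,"y":0,"z":0,"twist":0},{"fingers":0.1,"x":1.68,"y":0,"z":0,"twist":0},{"fingers":0.1,"x":1.68,"y":0,"z":0,"twist":0},{"fingers":0.1,"x":1.68,"y":0,"z":0,"twist":0}]' 30
python3 - <<'E'
from m import *
go([*tote(0,-.03),.0155],7.6);s,M=axes();print(intote(s['position']))
q=shot('side','s14')
a=cv2.resize(q['pixels'][150:230,260:340,::-1],(600,600),interpolation=2)
cv2.imwrite('pics/z16.png',a)
# where the four block bottom corners should sit + plate top lines
for y in(.031,-.031): print((( proj(q,s['position']+M@np.array([-.018,y,0]))[0]-[260,150])*7.5).round())
E
```

```text
time: 25.52
position: [0.454, -0.0554, 0.0524]
tool_rot: [-0.105, 1.569, 0.103]
ft_force: [0.3, 0.0, -0.9]
grip_width: 0.275
t 25.52 pos [ 0.454  -0.0554  0.0524] jaw 7.6 units x,y,z [0.923 0.004 0.012] twist -0.0 F [ 0.3  0.  -0.9] w 0.275 q [-1.07  0.14  1.21  2.13 -0.16  0.96  0.36]
[-0.00045115 -0.03009065]
[283. 270.]
[275. 188.]
```

View pics/z16.png

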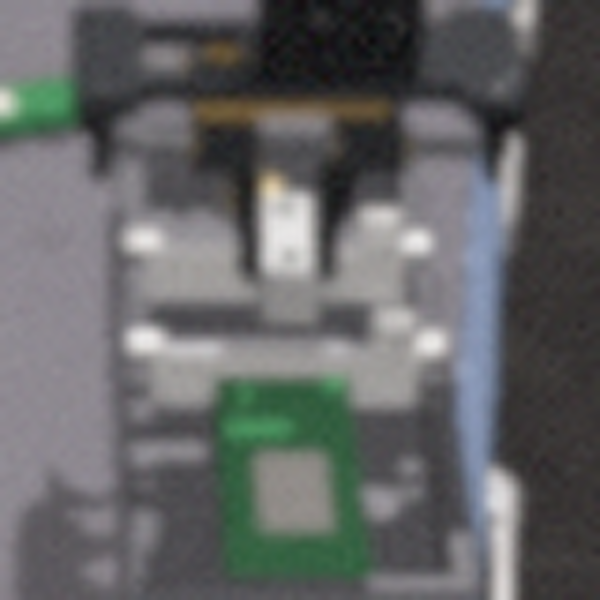

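Run:
```python
from m import *
q=load('s14');f=lambda u,v:(260+u/7.5,150+v/7.5)
for nm,uv,z in(('near bottom',f(292,318),.0427),('near top',f(286,275),.0707),('far top',f(282,190),.0707),('near plate shoes',f(285,343),.037),('far plate shoes',f(280,241),.037)):
    p=onplane(q,[uv],z)[0];print(nm,intote(p).round(4))
g=cv2.cvtColor(q['pixels'],cv2.COLOR_RGB2GRAY);u=round(260+288/7.5)
print([(v,int(g[v,u-1:u+2].mean())) for v in range(172,205)])
```

```text
near bottom [-0.0058 -0.0017]
near top [-0.0016  0.0048]
far top [-0.0033 -0.0591]
near plate shoes [-0.0025  0.0088]
far plate shoes [-0.0044 -0.0671]
[(172, 85), (173, 102), (174, 125), (175, 164), (176, 195), (177, 195), (178, 205), (179, 221), (180, 228), (181, 229), (182, 222), (183, 204), (184, 194), (185, 195), (186, 173), (187, 148), (188, 139), (189, 137), (190, 137), (191, 137), (192, 129), (193, 102), (194, 100), (195, 128), (196, 145), (197, 151), (198, 155), (199, 146), (200, 116), (201, 86), (202, 74), (203, 76), (204, 78)]
```

The block looks about 2 mm towards +y of the gap's centre, so I'll shift it by -1.5 mm and lower it.

```bash
python3 -m creep '[{"fingers":0.1,"x":0.0,"y":-0.04,"z":0,"twist":0},{"fingers":0.1,"x":0.15,"y":-0.04,"z":0,"twist":0},{"fingers":0.1,"x":0.3,"y":-0.04,"z":0,"twist":0},{"fingers":0.1,"x":0.45,"y":-0.04,"z":0,"twist":0},{"fingers":0.1,"x":0.6,"y":-0.04,"z":0,"twist":0},{"fingers":0.1,"x":0.6,"y":-0.04,"z":0,"twist":0}]' 30
python3 - <<'E'
from m import *
go([*tote(0,-.0315),.0155],7.6);s,M=axes();print(intote(s['position']))
q=shot('side','s15')
cv2.imwrite('pics/z17.png',cv2.resize(q['pixels'][150:230,260:340,::-1],(600,600),interpolation=2))
E
```

```text
time: 26.07
position: [0.4533, -0.0568, 0.0272]
tool_rot: [-0.105, 1.571, 0.104]
ft_force: [-0.5, 0.2, -1.2]
grip_width: 0.276
t 26.07 pos [ 0.4533 -0.0568  0.0272] jaw 7.6 units x,y,z [ 0.293 -0.003  0.035] twist -0.0 F [-0.5  0.2 -1.2] w 0.276 q [-1.    0.22  1.16  2.15 -0.25  0.92  0.44]
[-0.00137988 -0.03138549]
```

View pics/z17.png

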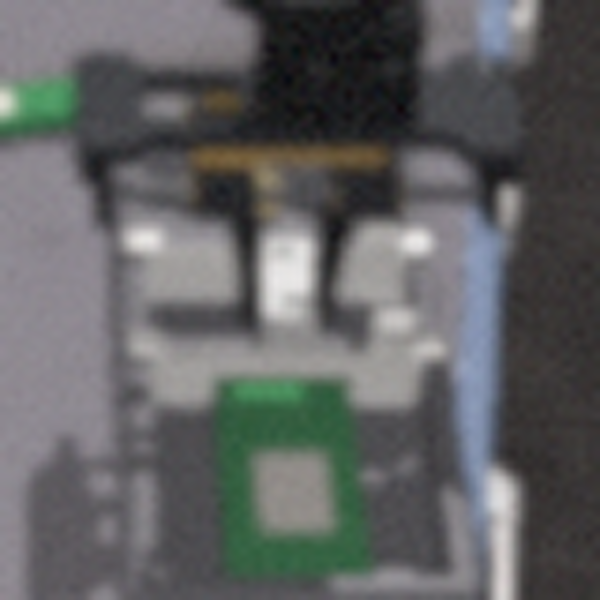

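The block is inside the middle compartment at z17 (287,290), with no side force (under 1 N). I'll lower it to the floor.

```bash
python3 -m creep '[{"fingers":0.1,"x":0.1,"y":0,"z":0,"twist":0},{"fingers":0.1,"x":0.2,"y":0,"z":0,"twist":0},{"fingers":0.1,"x":0.27,"y":0,"z":0,"twist":0},{"fingers":0.1,"x":0.3,"y":0,"z":0,"twist":0},{"fingers":0.1,"x":0.3,"y":0,"z":0,"twist":0}]' 30
python3 - <<'E'
from m import *
go([*tote(0,-.0315),.0155],7.6)
E
```

```text
time: 26.53
position: [0.4542, -0.0568, 0.0162]
tool_rot: [-0.104, 1.569, 0.104]
ft_force: [0.9, 0.2, -1.5]
grip_width: 0.271
t 26.53 pos [ 0.4542 -0.0568  0.0162] jaw 7.6 units x,y,z [0.018 0.    0.012] twist -0.0 F [ 0.9  0.2 -1.5] w 0.271 q [-0.97  0.25  1.14  2.16 -0.29  0.9   0.47]
```

```bash
python3 -m creep '[{"fingers":0.1,"x":0.03,"y":0,"z":0,"twist":0},{"fingers":0.1,"x":0.05,"y":0,"z":0,"twist":0},{"fingers":0.1,"x":0.05,"y":0,"z":0,"twist":0},{"fingers":0.34,"x":0.04,"y":0,"z":0,"twist":0},{"fingers":0.45,"x":0.04,"y":0,"z":0,"twist":0},{"fingers":0.5,"x":0.04,"y":0,"z":0,"twist":0},{"fingers":0.5,"x":0.04,"y":0,"z":0,"twist":0},{"fingers":0.5,"x":-0.5,"y":0,"z":0,"twist":0},{"fingers":0.5,"x":-1.3,"y":0,"z":0,"twist":0},{"fingers":0.5,"x":-2.3,"y":0,"z":0,"twist":0},{"fingers":0.5,"x":-3.3,"y":1,"z":0,"twist":0},{"fingers":0.5,"x":-3.5,"y":2,"z":0,"twist":0},{"fingers":0.5,"x":-3.5,"y":3,"z":0,"twist":0},{"fingers":0.5,"x":-3.5,"y":4,"z":0,"twist":0},{"fingers":0.5,"x":-3.5,"y":5,"z":0,"twist":0},{"fingers":0.5,"x":-3.5,"y":6,"z":0,"twist":0},{"fingers":0.5,"x":-3.5,"y":7,"z":0,"twist":0},{"fingers":0.5,"x":-3.5,"y":8,"z":0,"twist":0},{"fingers":0.5,"x":-3.5,"y":8,"z":0,"twist":0},{"fingers":0.5,"x":-3.5,"y":8,"z":0,"twist":0}]'
python3 - <<'E'
from m import *
go([.4,.3,.15],7.6)
p=shot('top','t20');q=shot('side','s20')
out=[]
for n in('t20','s20'):
    im=load(n); g=np.mgrid[-100:100,-190:190]
    X=-(g[0])/1000.; Y=-(g[1])/1000.
    P=np.stack([c0[0]+np.cos(TY)*X-np.sin(TY)*Y,c0[1]+np.sin(TY)*X+np.cos(TY)*Y,0*X+.035],-1).reshape(-1,3)
    uv=proj(im,P).astype(np.float32).reshape(200,380,2)
    w=cv2.remap(im['pixels'],uv[...,0],uv[...,1],cv2.INTER_CUBIC)
    out.append(cv2.resize(w[:,:,::-1],None,fx=2,fy=2)[60:340])
cv2.imwrite('pics/rr3.png',np.vstack(out))
E
```

```text
time: 28.2
position: [0.4111, 0.2628, 0.1561]
tool_rot: [-0.11, 1.568, 0.107]
ft_force: [0.7, -1.0, 0.4]
grip_width: 0.499
t 28.2 pos [0.4111 0.2628 0.1561] jaw 7.9 units x,y,z [ 0.151  0.959 -0.147] twist 0.06 F [ 0.7 -1.   0.4] w 0.499 q [-1.37  0.    0.76  1.95 -0.    1.19 -0.48]
```

View pics/rr3.png

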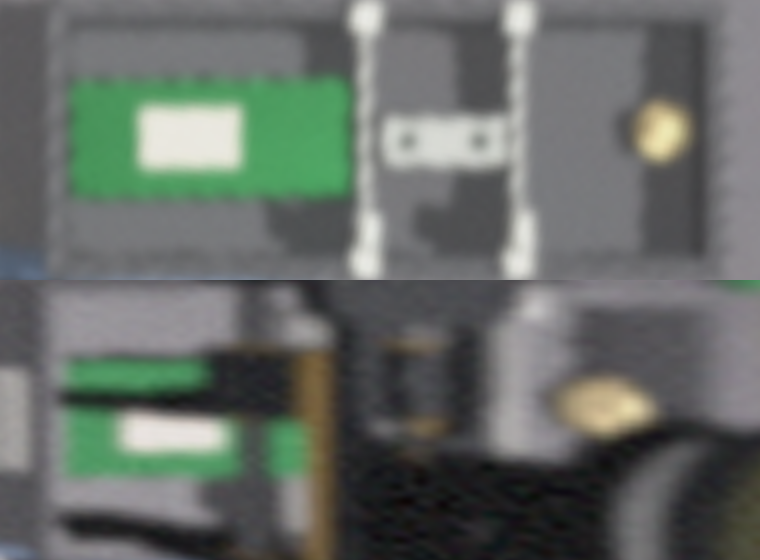

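View pics/s20.png

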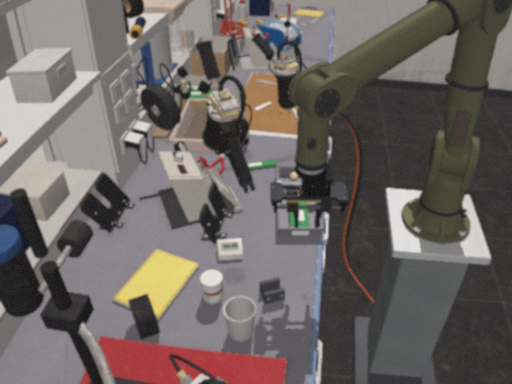

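The top view shows the plates at +7 and -69 mm, with the block lengthwise and free between them at rr3 (385–508,142). The pile is square at (70–350,137). I'll move the arm aside for a clear side check.

```bash
python3 -m creep '[{"fingers":0.5,"x":-1,"y":1,"z":0,"twist":0},{"fingers":0.5,"x":-1.5,"y":2,"z":0,"twist":0},{"fingers":0.5,"x":-1.5,"y":3,"z":0,"twist":0},{"fingers":0.5,"x":-1.5,"y":4,"z":0,"twist":0},{"fingers":0.5,"x":-1.5,"y":5,"z":0,"twist":0},{"fingers":0.5,"x":-1.5,"y":6,"z":-0.5,"twist":0},{"fingers":0.5,"x":-1.5,"y":7,"z":-1,"twist":0},{"fingers":0.5,"x":-1.5,"y":8,"z":-1,"twist":0},{"fingers":0.5,"x":-1.5,"y":8,"z":-1,"twist":0},{"fingers":0.5,"x":-1.5,"y":8,"z":-1,"twist":0}]'
python3 - <<'E'
from m import *
s,_=axes();print(s['position'],s['time'],s['qd'].round(3))
p=shot('top','t21');q=shot('side','s21')
cv2.imwrite('pics/z21.png',cv2.resize(q['pixels'][150:250,260:340,::-1],(480,600),interpolation=2))
for im,n,box in((p,'top',(220,195,345,262)),(q,'side',(270,180,335,240))):
    C=cloud(im);hsv=cv2.cvtColor(im['pixels'],cv2.COLOR_RGB2HSV);m=np.zeros(C.shape[:2],bool);m[box[1]:box[3],box[0]:box[2]]=1
    m&=cv2.inRange(hsv,*G)>0; P=C[m];T=np.array([intote(x) for x in P])
    A=np.c_[T,np.ones(len(T))];k=np.linalg.lstsq(A,P[:,2],rcond=None)[0];print(n,'pad plane slopes',k[:2].round(3),'z mean',P[:,2].mean().round(4),'extent',np.percentile(T,[1,99],axis=0).round(4))
    for c in comps(im,*G,box): r=rect(im,c,.028);print(r,intote(r[0]))
    B=(abs(C[...,2]-.032)<.012)&(np.linalg.norm(C[...,:2]-tote(0,-.031),axis=-1)<.034)&(C[...,2]>.026); B[:box[1]]=0
    print('block z',np.median(C[B][:,2]),intote(C[B][:,:2].mean(0)))
# bystanders shift: image diff away from tote/pad/block
for a,b in(('top0','t21'),('side0','s21')):
    d=cv2.absdiff(load(a)['pixels'],load(b)['pixels']).max(2);print(a,(d>60).sum(),[tuple(cv2.boundingRect(c)) for c in cv2.findContours(cv2.morphologyEx((d>60).astype(np.uint8),cv2.MORPH_OPEN,np.ones((3,3))),0,2)[0] if cv2.contourArea(c)>12])
E
```

```text
time: 29.13
position: [0.328, 0.5751, 0.2157]
tool_rot: [-0.108, 1.568, 0.108]
ft_force: [-0.7, -1.0, -0.1]
grip_width: 0.501
[0.32799762 0.57511822 0.21572758] 29.1333 [ 0.029 -0.05   0.059  0.062  0.053  0.014  0.014]
top pad plane slopes [0.031 0.021] z mean 0.0281 extent [[-0.0261  0.0146]
 [ 0.0299  0.1537]]
(array([0.44112277, 0.05861418]), 139.98362731933594, 59.25713348388672, -82.20126533508301) [0.00182978 0.08461548]
block z 0.034772945221657414 [ 0.0009863  -0.03108401]
side pad plane slopes [0.274 0.738] z mean 0.0439 extent [[-0.0274  0.0229]
 [ 0.1038  1.1932]]
(array([0.43965887, 0.05801733]), 118.26152801513672, 57.56235122680664, -82.11363887786865) [0.00029981 0.08421748]
block z 0.03421513526743403 [-0.00034124 -0.03115446]
top0 2668 [(65, 256, 7, 15), (0, 241, 62, 38), (57, 239, 10, 9), (294, 238, 5, 11), (283, 236, 6, 15), (321, 235, 4, 9), (307, 235, 5, 11), (248, 230, 5, 10), (264, 229, 4, 10), (285, 225, 8, 8), (294, 224, 5, 6), (386, 215, 13, 16), (157, 215, 13, 19), (277, 209, 5, 5), (287, 207, 5, 5), (377, 206, 29, 41)]
side0 6260 [(355, 318, 14, 17), (294, 281, 15, 17), (260, 281, 24, 12), (345, 261, 13, 20), (309, 260, 16, 38), (309, 207, 6, 5), (307, 198, 8, 6), (281, 197, 20, 4), (303, 190, 6, 5), (282, 190, 11, 4), (386, 187, 36, 72), (281, 183, 27, 7), (278, 173, 12, 5), (298, 170, 18, 8), (291, 149, 8, 3), (298, 143, 12, 4), (431, 136, 5, 8), (324, 136, 8, 25), (355, 123, 20, 10), (342, 105, 19, 15), (391, 98, 6, 5), (483, 2, 29, 87), (478, 0, 6, 5), (428, 0, 46, 55)]
```

View pics/z21.png

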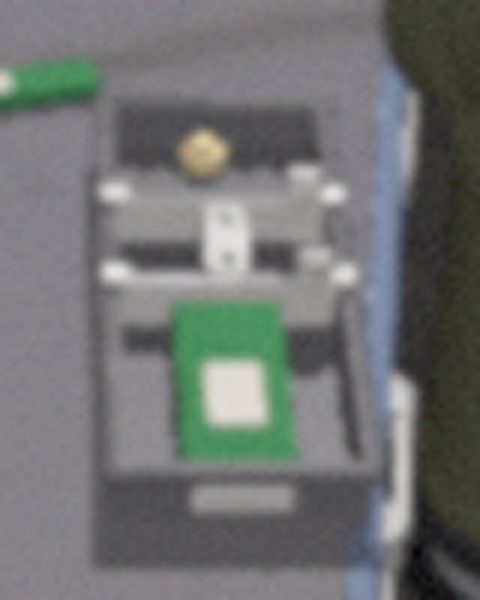

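The checks agree. The pad lies flat with its top at 28 mm, the block top is at 34–35 mm (on the floor), and only the intended parts moved. I'm handing the job in.

```bash
python3 -c "
from bench import workorder
print(workorder.close_job())"
```

```text
the job is handed in; nothing more can be done
None
```

The job is done and handed in at about 29 s; no verdict is reported. I set both dividers first. I then laid the loose pad on the one in the tote with a light squaring squeeze. The block came out of the cradle by its ends, was put down, retaken by its long sides and lowered into the middle compartment.

| Last check | Measured | Needed |
|---|---|---|
| Left divider (tote y) | +7 to 8 mm | 2 to 14 mm |
| Spacing between dividers | 76 mm | 70 to 82 mm |
| Upper pad centre (tote x, y) | about (1, 84) mm | within ±40 mm, 70 to 100 mm |
| Upper pad angle to tote y | about 0.2° | below 0.15 rad (8.6°) |
| Upper pad height | top at 28 mm, so flat on the other pad | flat in one pile |
| Block in the middle compartment | centre y about -31 mm, top at 34–35 mm, so on the floor | at least 25 mm from each divider |

Comparing the first and last pictures showed nothing moved except the dividers, the loose pad, the block and the arm.

**Less certain:**
- **Pad overlap:** the lower pad is hidden now. I infer the two pads are about 3 mm apart along the tote (limit 8 mm).
- **Camera disagreement:** the two cameras differ by 2–5 mm in tote y, and both read about 3 mm low in x against the gripper. I averaged and corrected for this.
- **Side-view pad height:** the side camera's depth fit for the pad failed because of stray depth readings, so its flatness rests on the top camera and the picture.
- **Release of the upper pad:** it came down the last 3 mm or so as the fingers opened, because their tips touched the lower pad first. By calculation that is under 0.3 m/s, below the 0.5 m/s limit.

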